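# Fish out the press spring and refit it on its rod

### The arm

A 6-joint arm with a two-finger parallel gripper is mounted at the origin on the work surface. World frame = base frame: x ahead of the robot, y to its left, z up, the work surface at z = 0. Lengths are in m, angles in rad, forces in N, time in s.
With the tool pointing down it reaches from about 0.4 to 0.825 m from the base axis. Payload 7 kg.
Tool frame: the origin (TCP) lies between the finger pads; the fingertips stand 22 mm ahead of it and the grasp point (between the pads) lies 3 mm ahead of it; z points along the fingers, y is the direction in which the jaws open and shut (so a half turn about z gives the same grasp; the last joint's range is limited). The gripper opens to 88 mm and grips with 3 to 60 N. Pads are 19 mm wide; open, the fingers measure 130 mm over their backs; the gripper's body (78 mm by 193 mm) begins 47 mm behind the grasp point.
Start: joints at [-0.854, 0.359, 0.012, 0, -1.224, -0.288], TCP at [0.281, -0.614, 0.21] pointing down, gripper open.
Joint ranges: [-3.07, 3.07], [-1.43, 2.12], [-1.02, 1.25], [-3.03, 1.67], [-3.05, -0], [-3.03, 3.03]. Speed limits (rad/s): [2.39, 2.39, 3.01, 3.14, 3.14, 3.14].

### API

Orientations are given as [roll, pitch, yaw] about the fixed x, y, z axes, in that order (R = Rz(yaw) Ry(pitch) Rx(roll)).
In Python, from station import arm, optics gives the robot as it stands. The module is installed in compiled form; this text tells all that it offers.
- The arm moves only by the tool jog_arm, never from a script. Its argument "motion" is a list that holds one entry, the list of rows, each a list of 7 numbers: the shift along the tool's x, y, z in m, then the turn, a rotation vector about the tool's x, y, z in degrees, then the finger opening in m, from 0 to 0.0876. In form: [[[x, y, z, rx, ry, rz, grip], ...]]. A call has 1 to 8 rows; each row is the pose to reach, as a shift and turn from the pose measured when the call began, along the tool's axes at that moment; what a row does not reach only later rows make up. A row lasts 1/10 s, in which the tool goes at most 50 mm and 8.59 degrees, less where a joint would pass 70% of its speed; a pose out of reach is approached as far as the arm can. A call with a gripper value outside its range is refused whole. The fingers move at their own pace and stop on an object; "newtons" is the grip in N (left out, the last holds). Time passes only in rows, so rows that repeat a pose let the fingers close. It gives the time, the measured TCP pose, the force and the opening at its end, in the units of the state.
- arm.get_state(): the state, without advancing time (a new reading comes with each control period).
- optics.grab_frame(name): name is "scene" or "top" or "wrist"; returns the picture (400x640x3 uint8, red, green, blue); there is no depth.
- optics.camera_model(name): a dict with "mtx" (3x3 intrinsics, pixels), "D" ([k1, k2, p1, p2, k3] as OpenCV has them; the pictures are not rectified), "R" (3x3) and "t" (3): a world point X has camera coordinates R X + t; the wrist camera has in their place "mount" (4x4, takes a point from camera to tool coordinates, whose origin is the TCP and whose axes are the flange's). Camera axes: x right, y down, z forward; pixel columns grow to the right and rows downward; lengths in m; the calibration is good to about 2 mm. A picture is of the moment at which its call begins: read the wrist's pose just before it. camera_model takes no time and is no camera call.
- arm.job_done(): hands the job in, once; it reports no verdict.
The state is a dict: "t": time; "q": joint angles; "qd": joint speeds; "joint_efforts": joint torques, N m; "eef_pos": TCP position; "ee_rot": TCP orientation; "force": force on the tool from outside, world axes, zero at the start; "moment": the same for the moment, N m; "width": finger opening in m.
Only numpy, scipy, OpenCV 4.12 (cv2) and the standard library are available. Lean on these libraries where they do the work, as an engineer would, in place of code of your own. Each camera call takes 0.05 s, during which the arm holds its last target.

### The job

The return spring of the small blue press has ended up under the wire drying rack: without reaching in with the fingers, use the bent rod with the wooden grip to hook the spring out through the rack's open end, then lay the bent rod flat on the table. Thread the spring, standing as it is with its inward tang at the bottom, over the press's upright rod until it sits fully home on the base; when it snags, twist it a little until the tang finds the groove in the rod (somewhere near the white line on the base), never force it, and let go. Leave the jar, the sea panel and the cup where they stand.

Things in the scene. Friction and masses are not known exactly. Their poses are not given: they have to be found in the camera images.
- spring_mid (a point): Centre of the loose steel coil spring (27 mm above its foot; 54 mm tall, 42 mm outside, 33 mm bore, 120 g, far too stiff to compress), upright at the start, z up. From its lowest coil a tang 4 mm wide and 4.4 mm high points inward on its +x side, to 7 mm from the axis; an orange paint stripe up the outside marks that +x side.
- press: Fixed blue press base, origin at the centre of its underside, under the rod: a 110 x 110 x 20 mm plate with an upright steel rod at the origin. With the spring fully home its foot rests on the plate (20 mm), its centre 47 mm above the underside. A column with a folded-back arm, 140 mm tall, stands 135 mm from the rod on the -y side.
- rod_shoulder (a point): The rod's axis at its shoulder, 74 mm above the press's underside; axes as press. Rod 29 mm thick to this bevelled shoulder, then a 9 mm nose up to 84 mm. Full-length groove 6.4 mm wide, dark inside, floor 4.5 mm from the axis, on the +x side but up to 0.6 rad to either side of the white line that marks +x on the plate. Unless the tang meets it (within about 0.2 rad) the spring snags here.
- rack: Fixed wire rack, origin at the centre of its underside. Clear inside: 150 mm along x, 150 along y, 73 mm high. 6 mm wires: on top along x every 30 mm at 76 mm height, round the other three sides also at 36 mm. Only its -y end (y -75 mm) is open. The spring starts inside, 25 to 45 mm to the -x side of the middle, 45 to 85 mm in from the open end.
- hook_grip (a point): Centre of the wooden grip of the loose bent rod (22 mm above its underside), lying flat. Grip 16 mm wide (x), 80 long (y), 44 tall (z). From its +y end an 8 mm thick steel rod runs along +y, axis 4 mm above the underside, to a bend 200 mm from the grip centre, then turns to -x and slightly back: the arm ends at x -40, y +190 mm. 100 g, balanced near y +35 mm.
- hook: The same bent rod as a whole; origin on its underside below the grip's centre, same axes as hook_grip.
- spring: The same spring as a whole; origin at the centre of its foot, same axes as spring_mid.
- jar_mid (a point): Centre of a closed green glass jar with white cap, 64 mm diameter, 75 mm tall; a bystander.
- panel_mid (a point): Centre of a wooden panel with a sea-blue resin top, 130 x 100 x 24 mm, lying flat; a bystander.
- cup_mid (a point): Centre of a white cup, 72 mm diameter, 70 mm tall; a bystander.
Not all that is in view belongs to the job. Of the things that look like the hook, take the one that is farthest to the robot's left at the start.

How it is judged:
On the way, in this order (a step that is already met when the one before it is completed fails the run):
1. the bent rod bears on the spring while it is still under the rack (contact force between hook and spring above 0.1 N and y of spring_mid in the frame of rack above -0.075 m), for 0.05 s.
2. the spring is wholly out of the rack's open end (y of spring_mid in the frame of rack below -0.105 m), for 0.1 s.
3. the bent rod is laid flat on the table and let go (height (world z) of hook_grip below 0.032 m and angle between hook's own z axis and vertical below 0.2 rad and linear speed of hook below 0.03 m/s and contact force between the fingers and hook below 0.1 N), for 0.2 s.
4. the spring is over the rod end, below the shoulder (horizontal distance between spring_mid and press below 0.008 m and height (world z) of spring below 0.066 m and angle between spring's own z axis and vertical below 0.2 rad), for 0.05 s.
At the end, for the whole second after the job is handed in: The spring stands upright round the rod (axis within 6 mm, tilt under 0.08 rad), its foot within about 2.5 mm of the base plate, at rest and released; the bent rod lies flat on the table, at rest and released (all of step 3 and horizontal distance between spring_mid and press below 0.006 m and height (world z) of spring between 0.017 and 0.0225 m and angle between spring's own z axis and vertical below 0.08 rad and linear speed of spring below 0.02 m/s); the robot touches nothing.
It fails at once if the fingers touch the spring while it is still under the rack (contact force between the fingers and spring above 0.5 N and y of spring_mid in the frame of rack above -0.09 m and horizontal distance between spring_mid and rack below 0.12 m).
It fails at once if the snagged spring is forced against the rod end with more than 90 N of contact force (contact force between spring and press above 90 N and height (world z) of spring above 0.06 m).
It fails at once if the jar is shifted by more than 25 mm or knocked over (distance of jar_mid from where it was at the start of the episode above 0.025 m).
It fails at once if the panel is shifted by more than 25 mm or knocked over (distance of panel_mid from where it was at the start of the episode above 0.025 m).
It fails at once if the cup is shifted by more than 25 mm or knocked over (distance of cup_mid from where it was at the start of the episode above 0.025 m).
It also fails if it takes over 72 s, if anything falls off the work surface, if the arm or the gripper's body presses on something with over 40 N, if the wrist force passes 120 N, or if a joint passes its speed limit or range.

## Working session

There is one attempt and no reset: what is moved stays moved. The work goes in short steps, Python scripts to look and compute and a tool call to move; the robot and the scene stay as the last step left them, time stands still between calls to the robot, and variables do not carry over. Pictures are saved under pics/ and viewed, and the job is handed in when it is done.

Besides the shell and the picture viewer there is one more tool, called after "Request:" as name([rows], argument=value, ...), one row to a line, values as JSON. jog_arm: Moves the arm, as the interface text tells. Its arguments: {"type":"object","properties":{"motion":{"type":"array","items":{"type":"array","items":{"type":"array","items":{"type":"number"}}}},"newtons":{"type":"number"}},"required":["motion"]}

```bash
ls; mkdir -p pics; python3 - <<'E'
from station import arm, optics
import cv2, numpy as np
s=arm.get_state(); print(s)
for n in ("scene","top","wrist"):
    im=optics.grab_frame(n); cv2.imwrite(f"pics/a_{n}.png",im[:,:,::-1]); m=optics.camera_model(n); print(n,{k:np.array(v).round(4).tolist() for k,v in m.items()})
E
```

```text
pics
{'t': 0.0, 'q': array([-8.53876287e-01,  3.59356516e-01,  1.10908323e-02, -3.41871232e-04,
       -1.22409209e+00, -2.88112660e-01]), 'qd': array([-8.32067867e-04, -1.85953173e-04,  2.59206293e-04,  5.14592058e-05,
       -1.35140538e-03,  4.02021546e-06]), 'joint_efforts': array([ 2.41201858e-03, -5.82713914e+01,  2.93052810e+01,  6.99740499e+00,
        6.75927935e-03, -1.61017288e-04]), 'eef_pos': array([ 0.2804318 , -0.61344175,  0.20865775]), 'ee_rot': array([ 3.14000424e+00, -1.35577901e-04, -2.71290159e+00]), 'force': array([-0.03333899,  0.08229744, -0.47285865]), 'moment': array([-0.05065641,  0.00414767,  0.08022562]), 'width': 0.08784124144044457}
scene {'mtx': [[379.089, 0.0, 313.8349], [0.0, 379.089, 197.4514], [0.0, 0.0, 1.0]], 'D': [-0.0767, 0.0, 0.0, 0.0, 0.0], 'R': [[-0.7749, 0.6321, -0.0002], [0.4625, 0.5667, -0.6819], [-0.4309, -0.5285, -0.7315]], 't': [0.5736, -0.1452, 1.2694]}
top {'mtx': [[438.1734, 0.0, 316.838], [0.0, 438.1734, 200.1836], [0.0, 0.0, 1.0]], 'D': [-0.0441, 0.0, 0.0, 0.0, 0.0], 'R': [[-0.0118, -0.9999, -0.0124], [-0.9808, 0.014, -0.1945], [0.1946, 0.0099, -0.9808]], 't': [-0.1551, 0.6089, 1.3979]}
wrist {'mtx': [[291.168, 0.0, 321.104], [0.0, 291.168, 202.6408], [0.0, 0.0, 1.0]], 'D': [0.0061, 0.0, 0.0, 0.0, 0.0], 'mount': [[0.0004, -0.9601, -0.2795, 0.0752], [1.0, 0.0003, 0.0004, 0.0001], [-0.0003, -0.2795, 0.9601, -0.1748], [0.0, 0.0, 0.0, 1.0]]}
```

View pics/a_top.png

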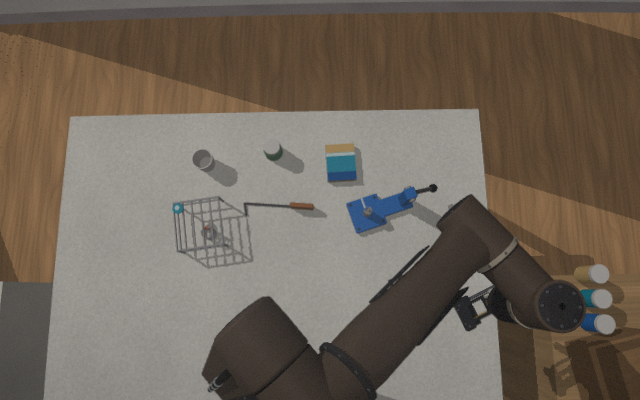

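View pics/a_scene.png

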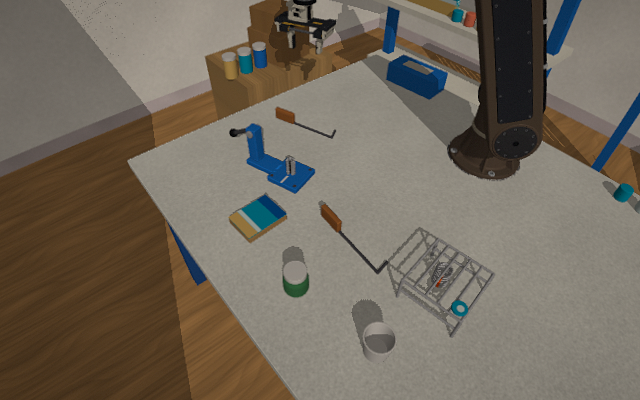

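View pics/a_wrist.png

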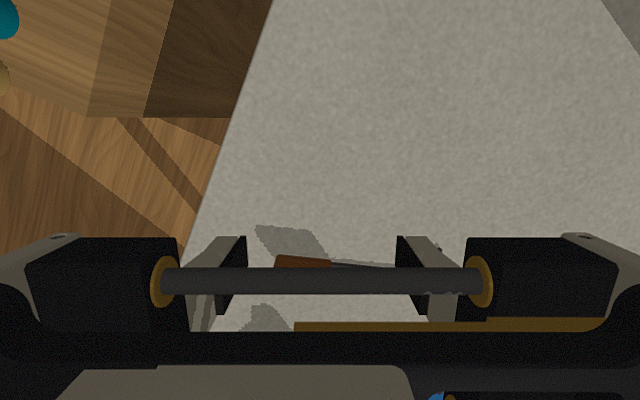

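The top view shows the target hook (grip near 302,206, bend near 246,206), the rack near (212,230), the press near (370,212) and the cup, jar and panel above them. A second hook lies farther to the robot's right under the arm. I'll enlarge the crops next.

```bash
cat > h.py <<'E'
from station import arm, optics
import cv2, numpy as np
from scipy.spatial.transform import Rotation as Rr
def cam(n,st=None):
    m=optics.camera_model(n); K=np.array(m["mtx"]);D=np.array(m["D"])
    if n=="wrist":
        M=np.array(m["mount"]); T=np.eye(4); T[:3,:3]=Rr.from_euler('xyz',st["ee_rot"]).as_matrix(); T[:3,3]=st["eef_pos"]
        C=T@M; R=C[:3,:3].T; t=-R@C[:3,3]
    else: R=np.array(m["R"]);t=np.array(m["t"])
    return K,D,R,t
def ray(c,uv):
    K,D,R,t=c
    p=cv2.undistortPoints(np.array([[uv]],float),K,D)[0,0]
    d=R.T@np.array([p[0],p[1],1]); return -R.T@t,d
def onz(c,uv,z):
    o,d=ray(c,uv); return o+d*(z-o[2])/d[2]
def proj(c,X):
    K,D,R,t=c
    return cv2.projectPoints(np.atleast_2d(np.array(X,float)),cv2.Rodrigues(R)[0],t,K,D)[0][:,0]
def tri(cs,uvs):
    A=np.zeros((3,3));b=np.zeros(3)
    for c,uv in zip(cs,uvs):
        o,d=ray(c,uv);d/=np.linalg.norm(d);P=np.eye(3)-np.outer(d,d);A+=P;b+=P@o
    X=np.linalg.solve(A,b); return X,[ (proj(c,X)[0]-uv).round(1).tolist() for c,uv in zip(cs,uvs)]
def crop(im,x0,y0,w,h,s,name):
    c=cv2.resize(im[y0:y0+h,x0:x0+w],None,fx=s,fy=s,interpolation=cv2.INTER_CUBIC)
    for i in range(0,w,10):
        cv2.line(c,(i*s,0),(i*s,6 if (x0+i)%50 else 14),(0,0,255),1)
        if (x0+i)%20==0: cv2.putText(c,str(x0+i),(i*s,24),0,.35,(0,0,255),1)
    for j in range(0,h,10):
        cv2.line(c,(0,j*s),(6,j*s),(0,0,255),1)
        if (y0+j)%20==0: cv2.putText(c,str(y0+j),(8,j*s+4),0,.35,(0,0,255),1)
    cv2.imwrite("pics/"+name,c)
E
python3 - <<'E'
from h import *
im=cv2.imread("pics/a_top.png"); crop(im,160,180,100,90,6,"a_t1.png"); crop(im,235,150,220,95,3,"a_t2.png")
im=cv2.imread("pics/a_scene.png"); crop(im,370,220,130,120,5,"a_s1.png"); crop(im,220,120,180,160,4,"a_s2.png")
E
```

```text
(no output)
```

View pics/a_t1.png

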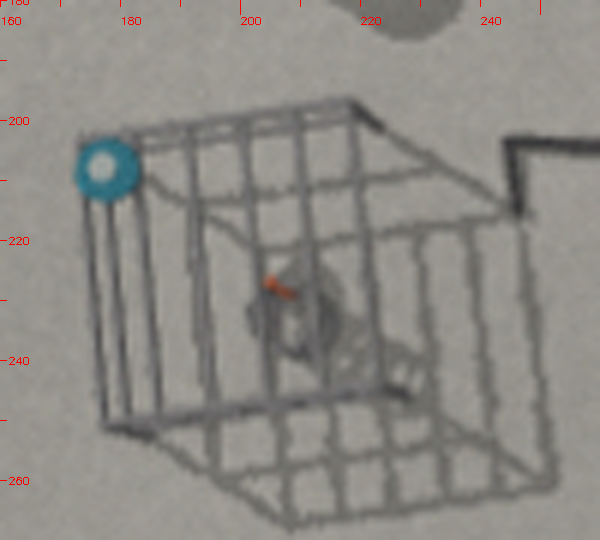

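View pics/a_t2.png

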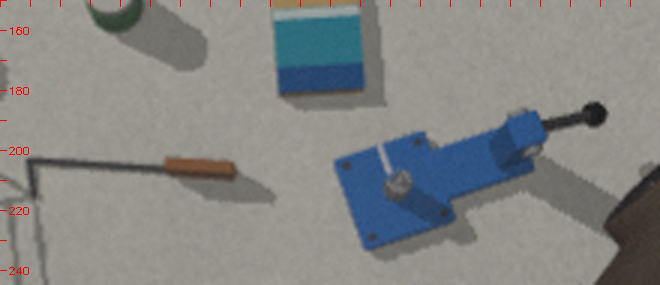

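View pics/a_s1.png

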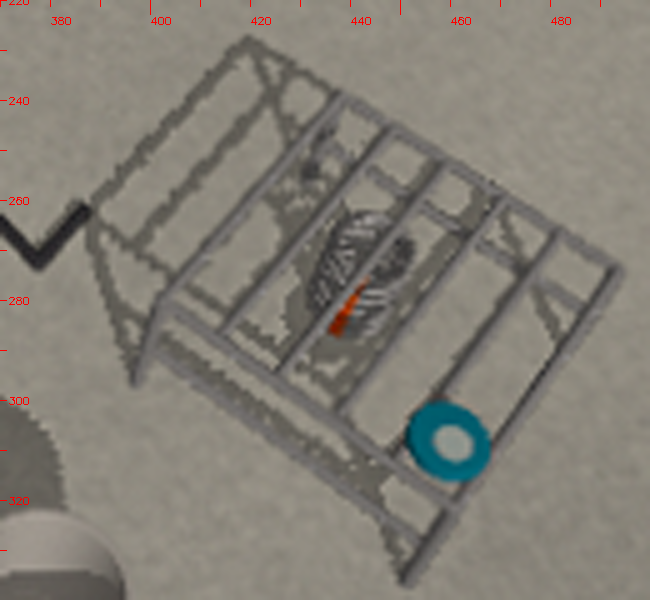

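View pics/a_s2.png

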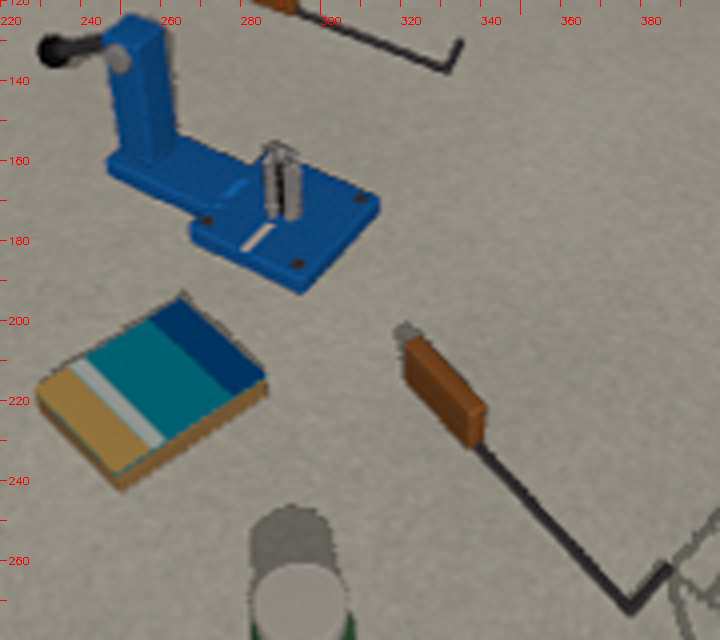

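```bash
python3 - <<'E'
from h import *
s=cam("scene");t=cam("top")
for n,uv in dict(A=(437,238),B=(402,280),C=(493,273),D=(459,322)).items():
    X=onz(s,uv,.079); print(n,X.round(3),"top",proj(t,X).round(1).tolist(), "foot",proj(t,[X[0],X[1],0]).round(1).tolist(),"scene foot",proj(s,[X[0],X[1],0]).round(1).tolist())
pts=dict(bend=((376,271),(245,203),.004),tip=((386,262),(246,214.5),.004),gripN=((337.5,225.0),(291,204.5),.044),gripF=((323,204),(312,207),.044),rodtop=((286.5,156),(366.5,211),.084))
for n,(a,b,z) in pts.items():
    print(n,onz(s,a,z).round(3),onz(t,b,z).round(3),tri([s,t],[a,b]))
print("plate",[ (onz(s,p,.02).round(3)).tolist() for p in ((295,293-4),(379,171-0),(190,224-0))])
print("plate top",[ (onz(t,p,.02).round(3)).tolist() for p in ((346.5,203),(357,232),(386,221),(376,194.5))])
print("white top",[ (onz(t,p,.02).round(3)).tolist() for p in ((361.7,199),(365,207))])
print("white sc",[ (onz(s,p,.02).round(3)).tolist() for p in ((284.5,177),(281,183))], "crop coords /4")
E
```

```text
A [0.467 0.148 0.079] top [[221.0, 242.9]] foot [[226.3, 245.2]] scene foot [[429.8, 256.1]]
B [0.623 0.173 0.079] top [[215.1, 195.5]] foot [[220.5, 200.2]] scene foot [[396.3, 296.9]]
C [0.446 0.298 0.079] top [[175.0, 249.9]] foot [[182.6, 251.8]] scene foot [[481.9, 290.0]]
D [0.606 0.319 0.079] top [[170.9, 201.2]] foot [[178.6, 205.6]] scene foot [[448.9, 337.2]]
bend [0.611 0.091 0.004] [0.611 0.086 0.004] (array([0.6107443 , 0.08823402, 0.00097126]), [[-0.8, -0.1], [-0.5, 0.3]])
tip [0.572 0.088 0.004] [0.571 0.082 0.004] (array([ 0.57041825,  0.08463829, -0.00090423]), [[-0.9, -0.2], [-0.6, 0.4]])
gripN [ 0.61  -0.06   0.044] [ 0.596 -0.076  0.044] (array([ 0.59917269, -0.07329024,  0.02275489]), [[-0.6, -0.1], [-0.4, 0.3]])
gripF [ 0.592 -0.142  0.044] [ 0.587 -0.146  0.044] (array([ 0.58785162, -0.14616863,  0.03729381]), [[-0.0, -0.0], [-0.0, 0.0]])
rodtop [ 0.575 -0.332  0.084] [ 0.564 -0.324  0.084] (array([ 0.56929502, -0.32914347,  0.08060531]), [[2.2, 0.4], [1.4, -1.5]])
plate [[0.806, 0.009, 0.02], [0.352, -0.153, 0.02], [0.91, -0.333, 0.02]]
plate top [[0.603, -0.264, 0.02], [0.503, -0.296, 0.02], [0.539, -0.396, 0.02], [0.631, -0.365, 0.02]]
white top [[0.616, -0.316, 0.02], [0.589, -0.326, 0.02]]
white sc [[0.597, -0.318, 0.02], [0.621, -0.304, 0.02]] crop coords /4
```

```bash
cat >> h.py <<'E'
def togo(p,psi,st=None):
    st=st or arm.get_state()
    R=Rr.from_euler('xyz',st["ee_rot"]); Rt=Rr.from_euler('xyz',[np.pi,0,np.radians(psi)])
    d=R.as_matrix().T@(np.array(p)-st["eef_pos"]); w=(R.inv()*Rt).as_rotvec(degrees=True)
    print("row",d.round(4).tolist(),w.round(2).tolist(),"from",st["eef_pos"].round(4),"psi",np.degrees(st["ee_rot"][2]).round(2),"t",round(st["t"],2),"F",np.round(st["force"],1),"w",round(st["width"],4))
E
python3 - <<'E'
from h import *
togo([.53,-.2,.30],-95)
s=cam("scene");t=cam("top")
print("plate",[ (onz(s,p,.02).round(3)).tolist() for p in ((294,190.5),(315,170),(268,176))])
print("white sc",[ (onz(s,p,.02).round(3)).tolist() for p in ((287.5,176.5),(281.5,182))])
print("spring foot?",[onz(s,p,0.0).round(3).tolist() for p in ((438,287),(441,284))],[onz(t,p,0.054).round(3).tolist() for p in ((208,228),(208,232))])
print("orange",tri([s,t],[(443,276.5),(204,226)]),tri([s,t],[(437,285.5),(208,229)]))
E
```

```text
row [-0.3988, 0.2725, -0.0909] [0.07, 0.03, -60.44] from [ 0.2805 -0.6136  0.2088] psi -155.44 t 0.15 F [ 0.2 -0.1  0.3] w 0.0878
plate [[0.609, -0.254, 0.02], [0.504, -0.283, 0.02], [0.634, -0.354, 0.02]]
white sc [[0.589, -0.314, 0.02], [0.617, -0.306, 0.02]]
spring foot? [[0.523, 0.221, 0.0], [0.511, 0.22, 0.0]] [[0.519, 0.199, 0.054], [0.506, 0.198, 0.054]]
orange (array([0.52480746, 0.2173512 , 0.0481879 ]), [[-1.6, -0.3], [-1.0, 0.5]]) (array([ 0.5221241 ,  0.21476119, -0.00121027]), [[-0.7, -0.1], [-0.5, 0.3]])
```

Request:
jog_arm([
  [[-0.4, 0.27, -0.09, 0, 0, -60, 0.0876], [-0.4, 0.27, -0.09, 0, 0, -60, 0.0876], [-0.4, 0.27, -0.09, 0, 0, -60, 0.0876], [-0.4, 0.27, -0.09, 0, 0, -60, 0.0876], [-0.4, 0.27, -0.09, 0, 0, -60, 0.0876], [-0.4, 0.27, -0.09, 0, 0, -60, 0.0876], [-0.4, 0.27, -0.09, 0, 0, -60, 0.0876], [-0.4, 0.27, -0.09, 0, 0, -60, 0.0876]],
])

```text
t: 0.95
eef_pos: [0.486, -0.2762, 0.283]
ee_rot: [3.141, 0.001, -1.66]
force: [1.7, -0.8, -0.3]
width: 0.0872
```

```bash
python3 - <<'E'
from h import *
togo([.53,-.2,.30],-95)
E
```

```text
row [-0.0798, -0.037, -0.017] [0.03, 0.06, -0.12] from [ 0.486  -0.2762  0.283 ] psi -95.12 t 0.95 F [ 1.7 -0.8 -0.3] w 0.0872
```

Request:
jog_arm([
  [[-0.08, -0.037, -0.017, 0, 0, 0, 0.0876], [-0.08, -0.037, -0.017, 0, 0, 0, 0.0876], [-0.08, -0.037, -0.017, 0, 0, 0, 0.0876], [-0.08, -0.037, -0.017, 0, 0, 0, 0.0876], [-0.08, -0.037, -0.017, 0, 0, 0, 0.0876]],
])

```text
t: 1.45
eef_pos: [0.5296, -0.2002, 0.2996]
ee_rot: [3.14, 0.001, -1.661]
force: [-0.2, -1.7, 0.3]
width: 0.0874
```

```bash
python3 - <<'E'
from h import *
import pickle
st=arm.get_state(); im=optics.grab_frame("wrist"); pickle.dump(st,open("b.pkl","wb")); cv2.imwrite("pics/b_w.png",im[:,:,::-1])
im=optics.grab_frame("scene");cv2.imwrite("pics/b_s.png",im[:,:,::-1])
print(st["eef_pos"],st["ee_rot"],st["t"])
E
```

```text
[ 0.52956061 -0.20015548  0.29962833] [ 3.14019106e+00  1.11952515e-03 -1.66052984e+00] 1.45
```

View pics/b_w.png

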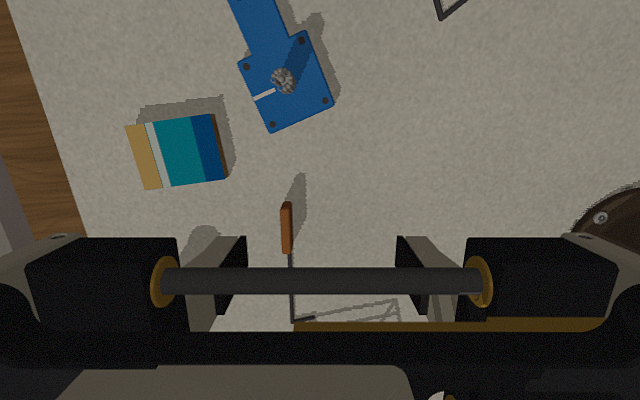

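```bash
python3 - <<'E'
from h import *
im=cv2.imread("pics/b_w.png"); crop(im,230,20,110,120,5,"b_w1.png"); crop(im,265,190,60,140,4,"b_w2.png")
im=cv2.imread("pics/b_s.png"); crop(im,370,220,130,120,6,"b_s1.png"); crop(im,255,140,65,60,9,"b_s2.png")
E
```

```text
(no output)
```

View pics/b_w1.png

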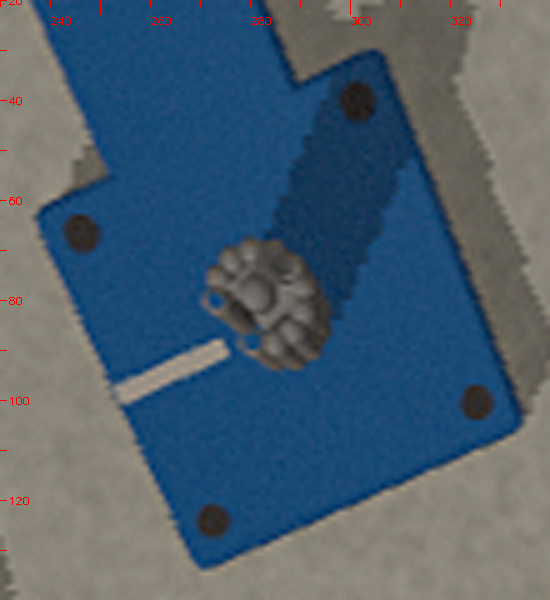

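View pics/b_w2.png

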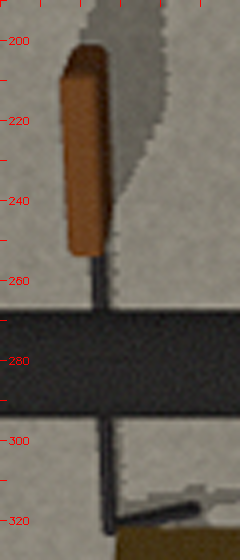

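View pics/b_s1.png

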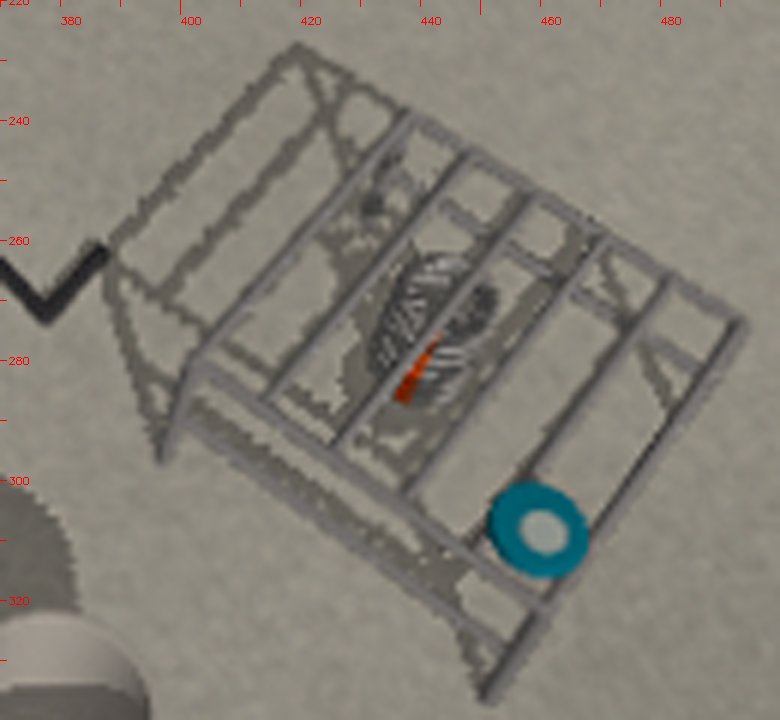

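View pics/b_s2.png

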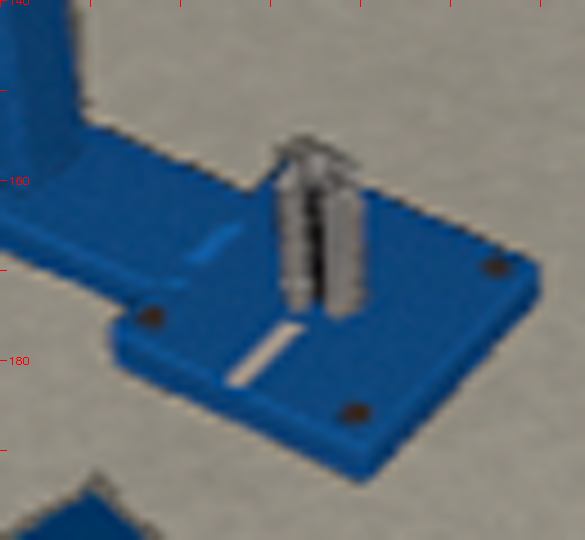

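```bash
python3 - <<'E'
from h import *
import pickle
st=pickle.load(open("b.pkl","rb")); w=cam("wrist",st); s=cam("scene"); t=cam("top")
P=[onz(w,p,.02) for p in ((238,63),(271,133.6),(334.4,104.4),(306,30))]
print(np.round(P,4)); c=np.mean(P,0); print("c",c, [np.linalg.norm(P[i]-P[i-1]).round(4) for i in range(4)])
e=(P[0]+P[1]-P[2]-P[3]); print("yaw",np.degrees(np.arctan2(e[1],e[0]))); e=(P[1]+P[2]-P[0]-P[3]); print("yaw",np.degrees(np.arctan2(-e[0],e[1])))
L=[onz(w,p,.02) for p in ((254,99),(275.6,89.6))]; d=L[0]-L[1]; print("white",np.round(L,4),np.degrees(np.arctan2(d[1],d[0])))
Ps=[onz(s,p,.02) for p in ((267.5,176.3),(294.7,191),(314.8,169.5))]; print("scene corners",np.round(Ps,4),"c",(Ps[0]+Ps[2])/2)
Pt=[onz(t,p,.02) for p in ((346.5,203),(357,232),(386,221),(376,194.5))]; print("top c",np.mean(Pt,0))
# hook
for n,p,z in (("gripfarL",(280.3,208),.044),("gripfarR",(291.5,208),.044),("gripnearL",(282.5,253),.044),("gripnearR",(290.5,253.5),.044),("shaft",(289.5,262),.004),("shaft2",(292,310),.004),("bend",(292.3,321.5),.004),("tip",(313.5,317),.004)):
    print(n,onz(w,p,z).round(4))
E
```

```text
[[ 0.6337 -0.3596  0.02  ]
 [ 0.6005 -0.2585  0.02  ]
 [ 0.5013 -0.2918  0.02  ]
 [ 0.5331 -0.3925  0.02  ]]
c [ 0.56716476 -0.3256105   0.02      ] [np.float64(0.1059), np.float64(0.1064), np.float64(0.1046), np.float64(0.1055)]
yaw 18.32292715380182
yaw 17.844905609750917
white [[ 0.6186 -0.3098  0.02  ]
 [ 0.5852 -0.3199  0.02  ]] 16.70777733288634
scene corners [[ 0.636  -0.3538  0.02  ]
 [ 0.6091 -0.2505  0.02  ]
 [ 0.5035 -0.2853  0.02  ]] c [ 0.56975886 -0.31959034  0.02      ]
top c [ 0.56942164 -0.33022669  0.02      ]
gripfarL [ 0.5975 -0.1469  0.044 ]
gripfarR [ 0.5803 -0.1453  0.044 ]
gripnearL [ 0.6038 -0.0707  0.044 ]
gripnearR [ 0.591  -0.0686  0.044 ]
shaft [ 0.601 -0.033  0.004]
shaft2 [0.6083 0.0669 0.004 ]
bend [0.6107 0.0924 0.004 ]
tip [0.5694 0.086  0.004 ]
```

```bash
python3 - <<'E'
from h import *
from scipy.optimize import least_squares
s=cam("scene");t=cam("top")
for by in (.075,.078):
  M=np.array([[-.078,-by,.076],[.078,-by,.076],[-.078,by,.076],[.078,by,.076],[.078,-by,.0],[.078,by,0]])
  us=np.array([(437.5,238.7),(402.5,280.8),(493.7,273.7),(460.8,320.8),(396.7,296.3),(450.8,336.7)])
  ut=np.array([(222,245),(217.5,197.5),(178,251)])
  def tf(p): 
    c,q=np.cos(p[2]),np.sin(p[2]); return np.c_[p[0]+c*M[:,0]-q*M[:,1],p[1]+q*M[:,0]+c*M[:,1],M[:,2]]
  f1=lambda p:np.r_[(proj(s,tf(p))-us).ravel(),(proj(t,tf(p)[:3])-ut).ravel()]
  r=least_squares(f1,[.535,.235,.14]); print(by,r.x.round(4),np.degrees(r.x[2]),r.fun.round(1).reshape(-1,2).tolist())
p=r.x; c,q=np.cos(p[2]),np.sin(p[2])
# spring rendering candidates
im=cv2.imread("pics/b_s.png"); it=cv2.imread("pics/a_top.png")
def orr(X): return [ (c*(X[0]-p[0])+q*(X[1]-p[1])), -q*(X[0]-p[0])+c*(X[1]-p[1])]
X=np.array([.5235,.216]); print("orange in rack",orr(X))
a=np.linspace(0,2*np.pi,72)
for sx,sy,col in ((.505,.208,(0,255,0)),):
  for cam_,I in ((s,im),(t,it)):
    for z in (0,.054):
      pts=proj(cam_,np.c_[sx+.021*np.cos(a),sy+.021*np.sin(a),0*a+z]); 
      I6=None
      if z==0: base=pts
      else: top=pts
    S=8; x0,y0=(425,250) if cam_ is s else (190,215)
    C=cv2.resize(I[y0:y0+60,x0:x0+70],None,fx=S,fy=S,interpolation=cv2.INTER_CUBIC)
    for q_ in (base,top): cv2.polylines(C,[np.round((q_-[x0,y0]+.5)*S).astype(int)],True,col,1)
    cv2.imwrite("pics/c_%s.png"%("s" if cam_ is s else "t"),C)
E
```

```text
0.075 [0.532  0.2342 0.1437] 8.236207012470762 [[-0.4, -0.0], [-0.2, -1.4], [-0.9, -0.4], [0.1, -0.3], [0.1, -0.6], [0.4, -1.6], [-1.0, -1.7], [-1.8, -0.8], [-2.6, -0.6]]
0.078 [0.5319 0.234  0.1433] 8.210976392633372 [[-1.4, -0.7], [-1.3, -2.2], [0.3, 0.2], [1.4, 0.5], [-0.9, -1.4], [1.5, -0.8], [-0.0, -1.8], [-0.8, -0.9], [-3.5, -0.4]]
orange in rack [np.float64(-0.010848152633342524), np.float64(-0.016626052104702978)]
```

View pics/c_s.png

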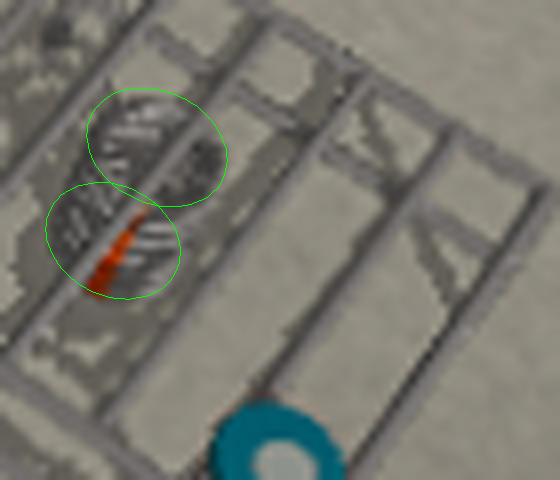

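View pics/c_t.png

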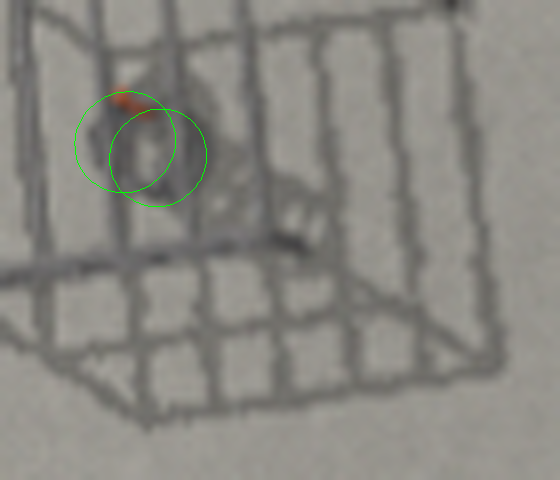

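```bash
python3 - <<'E'
from h import *
import pickle
st=pickle.load(open("b.pkl","rb")); w=cam("wrist",st)
print("panel",onz(w,(228,178),.024),"jar/cup none")
togo([.5937,-.1,.10],-95);togo([.5937,-.1,.03],-95)
E
```

```text
panel [ 0.67640764 -0.19726877  0.024     ] jar/cup none
row [-0.1059, -0.0552, 0.1998] [0.07, 0.06, -0.2] from [ 0.5294 -0.2007  0.2997] psi -95.2 t 1.55 F [-0.8 -0.3 -0.5] w 0.0877
row [-0.1058, -0.0552, 0.2698] [0.07, 0.06, -0.2] from [ 0.5294 -0.2007  0.2997] psi -95.2 t 1.55 F [-0.8 -0.3 -0.5] w 0.0877
```

Request:
jog_arm([
  [[-0.05, -0.025, 0.05, 0, 0, 0, 0.0876], [-0.106, -0.055, 0.1, 0, 0, 0, 0.0876], [-0.106, -0.055, 0.15, 0, 0, 0, 0.0876], [-0.106, -0.055, 0.19, 0, 0, 0, 0.0876], [-0.106, -0.055, 0.19, 0, 0, 0, 0.0876], [-0.106, -0.055, 0.19, 0, 0, 0, 0.0876]],
])

```text
t: 2.15
eef_pos: [0.5902, -0.1004, 0.1047]
ee_rot: [3.131, -0.0, -1.663]
force: [-0.2, -0.2, 0.5]
width: 0.0873
```

```bash
python3 - <<'E'
from h import *
import pickle
st=arm.get_state(); im=optics.grab_frame("wrist"); pickle.dump(st,open("b2.pkl","wb")); cv2.imwrite("pics/b2.png",im[:,:,::-1])
togo([.5937,-.1,.03],-95)
w=cam("wrist",st)
for y in (-.15,-.11,-.07): print(proj(w,[.593+(y+.108)*.087,y,.044]))
E
```

```text
row [-0.001, -0.002, 0.078] [0.34, -0.01, -0.24] from [ 0.592  -0.1008  0.108 ] psi -95.24 t 2.2 F [-0.3 -0.4  1.3] w 0.0872
[[315.97212151 151.20814672]]
[[316.4432613  199.47756108]]
[[316.87164085 243.50438441]]
```

View pics/b2.png

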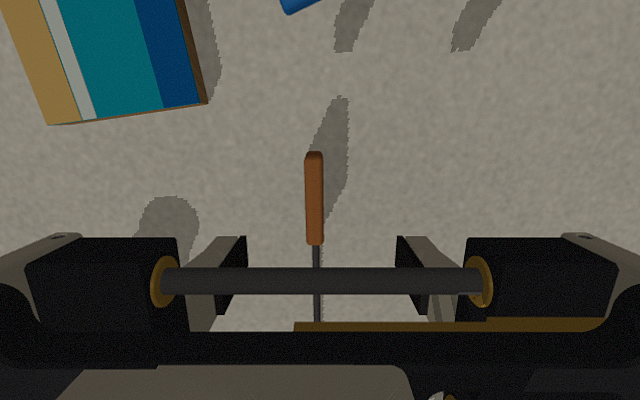

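The grip spans (314,153) to (315,244), which matches the prediction, and it is centred between the jaws. I'll descend and grasp.

Request:
jog_arm([
  [[-0.001, -0.001, 0.04, 0, 0, 0, 0.0876], [-0.001, -0.001, 0.078, 0, 0, 0, 0.0876], [-0.001, -0.001, 0.078, 0, 0, 0, 0.0876], [-0.001, -0.001, 0.078, 0, 0, 0, 0.0], [-0.001, -0.001, 0.078, 0, 0, 0, 0.0], [-0.001, -0.001, 0.078, 0, 0, 0, 0.0], [-0.001, -0.001, 0.078, 0, 0, 0, 0.0], [-0.001, -0.001, 0.078, 0, 0, 0, 0.0]],
], newtons=55)

```text
t: 3.0
eef_pos: [0.5932, -0.0998, 0.0311]
ee_rot: [3.137, 0.0, -1.662]
force: [-0.1, -0.2, 0.2]
width: 0.053
```

```bash
python3 - <<'E'
from h import *
togo([.6176,-.0456,.034],-81.8)
E
```

```text
row [-0.0562, -0.0194, -0.003] [0.25, 0.04, -13.44] from [ 0.5932 -0.0998  0.0311] psi -95.24 t 3.0 F [-0.1 -0.2  0.2] w 0.053
```

Request:
jog_arm([
  [[0, 0, 0, 0, 0, 0, 0.0], [0, 0, 0, 0, 0, 0, 0.0], [0, 0, 0, 0, 0, 0, 0.0], [0, 0, 0, 0, 0, 0, 0.0], [0, 0, 0, 0, 0, 0, 0.0], [0, 0, 0, 0, 0, 0, 0.0], [0, 0, 0, 0, 0, 0, 0.0]],
])

```text
t: 3.7
eef_pos: [0.5932, -0.0999, 0.031]
ee_rot: [3.137, 0.0, -1.662]
force: [-0.0, -0.3, 1.3]
width: 0.0013
```

```bash
python3 - <<'E'
from h import *
togo([.6176,-.0456,.034],-81.8)
E
```

```text
row [-0.0563, -0.0194, -0.0031] [0.26, 0.03, -13.44] from [ 0.5932 -0.0999  0.031 ] psi -95.24 t 3.7 F [-0.  -0.3  1.3] w 0.0013
```

The width is 0.0013, so the jaws hold nothing. I'll look.

```bash
python3 - <<'E'
from h import *
for n in ("wrist","scene","top"):
    im=optics.grab_frame(n); cv2.imwrite(f"pics/d_{n}.png",im[:,:,::-1])
im=cv2.imread("pics/d_scene.png"); crop(im,270,130,150,150,5,"d_s1.png")
E
```

```text
(no output)
```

View pics/d_wrist.png

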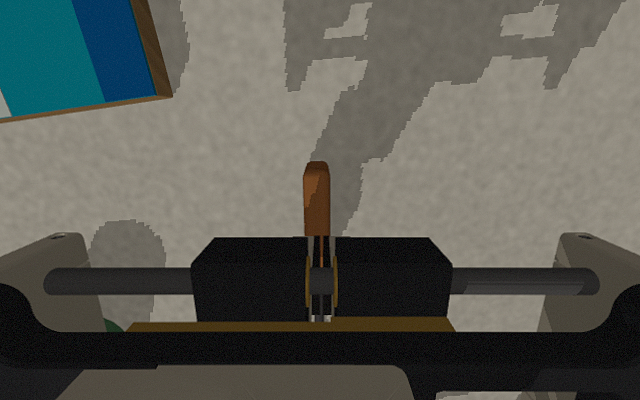

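View pics/d_s1.png

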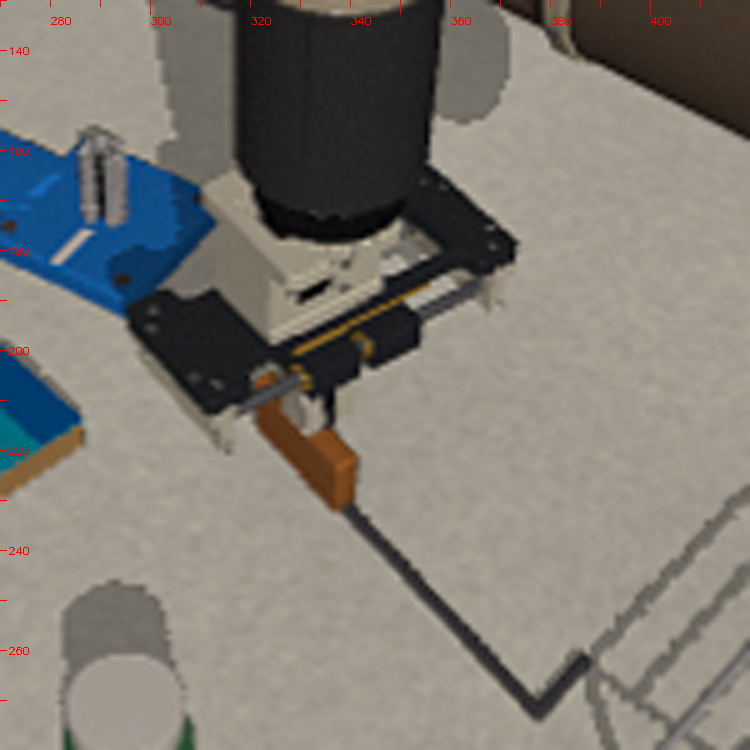

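Request:
jog_arm([
  [[0, 0, -0.005, 0, 0, 0, 0.0], [0, 0, -0.01, 0, 0, 0, 0.0], [0, 0, -0.01, 0, 0, 0, 0.0]],
])

```text
t: 4.15
eef_pos: [0.594, -0.0999, 0.0422]
ee_rot: [3.139, 0.0, -1.662]
force: [-0.3, 0.1, -0.3]
width: 0.0005
```

```bash
python3 - <<'E'
from h import *
print(arm.get_state()["width"])
for n in ("wrist","scene"):
    im=optics.grab_frame(n); cv2.imwrite(f"pics/e_{n}.png",im[:,:,::-1])
im=cv2.imread("pics/e_scene.png"); crop(im,300,180,100,100,7,"e_s1.png")
im=cv2.imread("pics/e_wrist.png"); crop(im,270,150,110,100,7,"e_w1.png")
E
```

```text
0.00048037854938269597
```

View pics/e_w1.png

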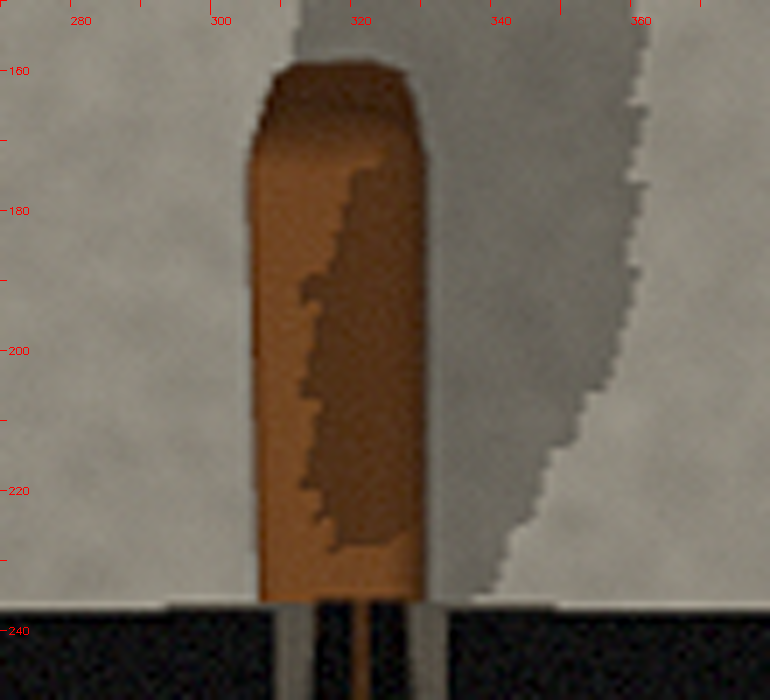

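View pics/e_s1.png

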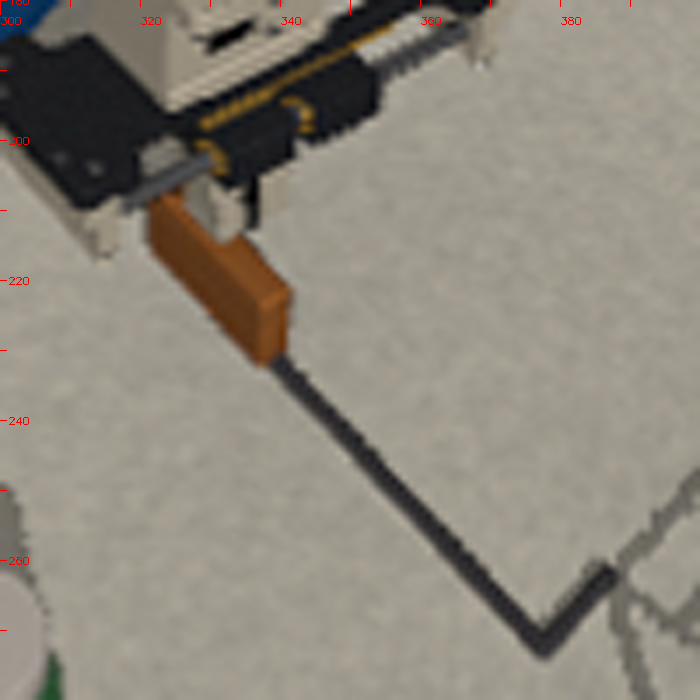

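```bash
python3 - <<'E'
from h import *
s=cam("scene"); st=arm.get_state(); p=st["eef_pos"]
for dz in (0,-.003,-.022): print(dz,proj(s,p+[0,0,dz]))
print(proj(s,[p[0],p[1],0.044]),proj(s,[p[0],p[1],0.0]))
w=cam("wrist",st)
for X in ([.593-.0035-.008,-.148,.044],[.593-.0035+.008,-.148,.044],[.593,-.1,.044],[.593,-.1,.02]): print(proj(w,X))
E
```

```text
0 [[332.34861087 213.71201105]]
-0.003 [[332.30946905 214.42405034]]
-0.022 [[332.06515929 218.86402063]]
[[332.38232107 213.09862589]] [[331.82162052 223.28256528]]
[[334.14322382 163.66954355]]
[[307.30408353 166.12592915]]
[[322.10750757 239.80977216]]
[[321.86880872 226.3704145 ]]
```

```bash
python3 - <<'E'
from h import *
m=optics.camera_model("wrist");M=np.linalg.inv(np.array(m["mount"]));K=np.array(m["mtx"])
for z in (.022,.003,-.02):
  for y in (-.044,.044):
    for x in (-.0095,.0095):
      c=M@[x,y,z,1]; print((x,y,z),(K@(c[:3]/c[2]))[:2].round(1))
c=M[:3,:3]; 
E
python3 - <<'E'
import sys; sys.path.insert(0,'.')
import os; os.chdir('.')
from h import *
im=cv2.imread("pics/b2.png"); crop(im,170,180,160,160,4,"f1.png")
E
```

```text
(-0.0095, -0.044, 0.022) [261.1 238.6]
(0.0095, -0.044, 0.022) [259.6 213.9]
(-0.0095, 0.044, 0.022) [381.6 238.6]
(0.0095, 0.044, 0.022) [383.1 213.9]
(-0.0095, -0.044, 0.003) [255.5 249.9]
(0.0095, -0.044, 0.003) [253.7 223.2]
(-0.0095, 0.044, 0.003) [387.3 250. ]
(0.0095, 0.044, 0.003) [389.1 223.2]
(-0.0095, -0.044, -0.02) [247.1 266.9]
(0.0095, -0.044, -0.02) [244.7 237.1]
(-0.0095, 0.044, -0.02) [395.7 266.9]
(0.0095, 0.044, -0.02) [398.1 237.2]
```

View pics/f1.png

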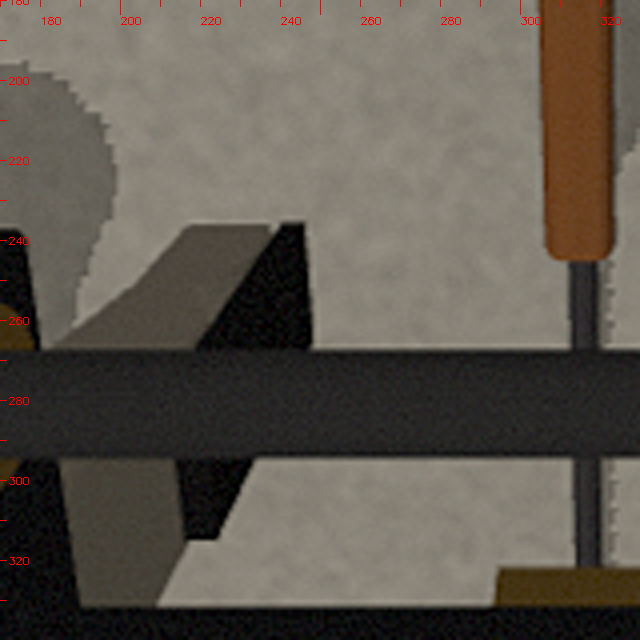

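View pics/d_top.png

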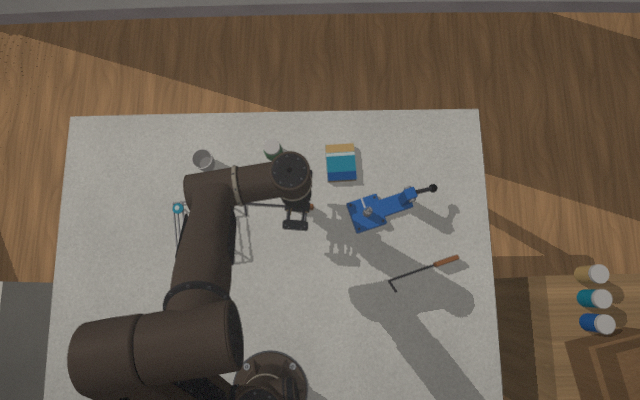

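```bash
python3 - <<'E'
from h import *
im=cv2.imread("pics/a_scene.png"); 
s=cam("scene"); p=np.array([.2804,-.6134,.2087]); R=Rr.from_euler('xyz',[3.14,0,-2.7129]).as_matrix()
for z in (.022,0,-.02): print(z,[proj(s,p+R@np.array([0,y,z])).round(1).tolist() for y in (-.044,.044)])
crop(im,250,0,110,80,7,"f2.png")
im=cv2.imread("pics/b_s.png"); p=np.array([.5296,-.2002,.2996]);R=Rr.from_euler('xyz',[3.14,0,-1.6605]).as_matrix()
for z in (.022,0,-.02): print(z,[proj(s,p+R@np.array([0,y,z])).round(1).tolist() for y in (-.044,.044)])
crop(im,280,60,130,110,6,"f3.png")
E
```

```text
0.022 [[[294.1, 57.2]], [[316.1, 62.3]]]
0 [[[293.9, 51.5]], [[316.1, 56.5]]]
-0.02 [[[293.7, 46.1]], [[316.1, 51.1]]]
0.022 [[[313.9, 122.1]], [[342.5, 110.6]]]
0 [[[313.9, 114.6]], [[343.0, 103.2]]]
-0.02 [[[313.9, 107.5]], [[343.4, 96.3]]]
```

View pics/f2.png

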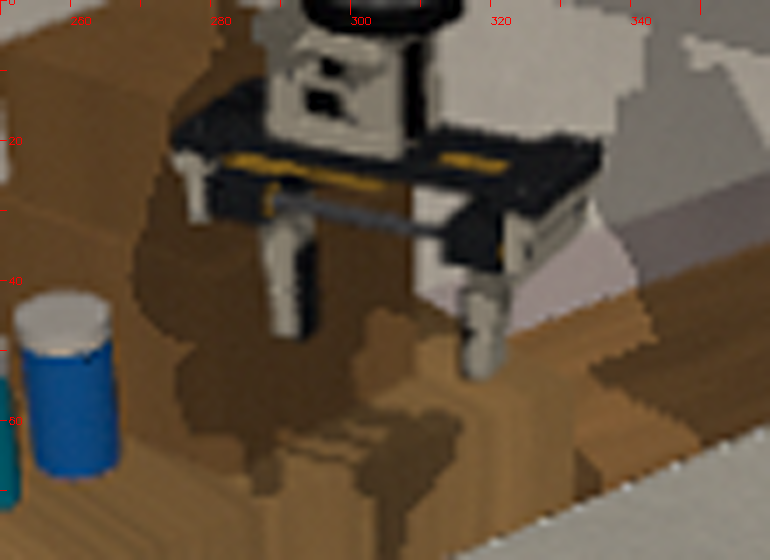

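View pics/f3.png

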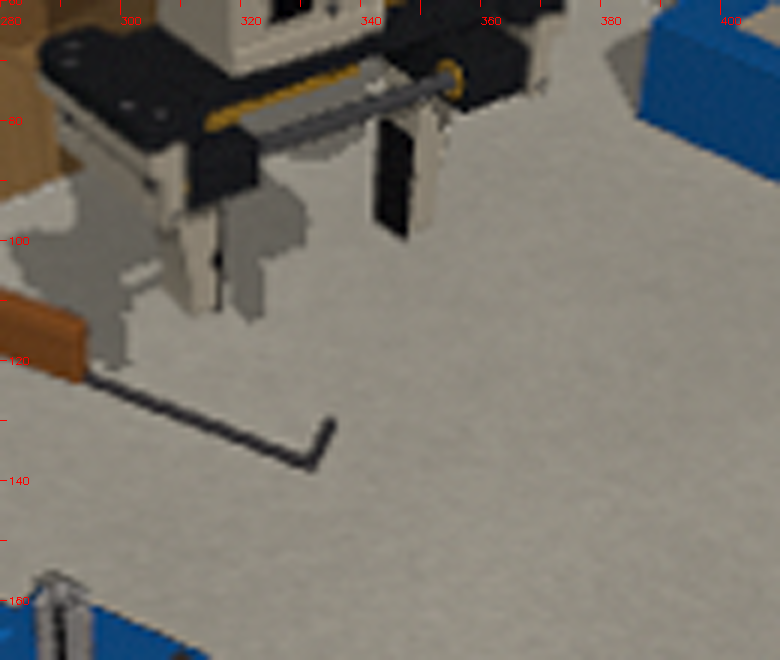

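The fingers closed above the grip. Both cameras place the fingertips about 10–20 mm behind the reported TCP, rather than the stated 22 mm ahead of it. I'll open, go about 40 mm lower while watching the force, and grasp again.

Request:
jog_arm([
  [[0, -0.002, -0.005, 0, 0, 0, 0.05], [0, -0.002, -0.005, 0, 0, 0, 0.05], [0, -0.002, -0.005, 0, 0, 0, 0.05], [0, -0.002, -0.005, 0, 0, 0, 0.05], [0, -0.002, -0.005, 0, 0, 0, 0.05], [0, -0.002, -0.005, 0, 0, 0, 0.05], [0, -0.002, -0.005, 0, 0, 0, 0.05]],
])

```text
t: 4.95
eef_pos: [0.5954, -0.1, 0.0463]
ee_rot: [3.138, 0.0, -1.662]
force: [0.0, 0.4, 0.5]
width: 0.0484
```

Request:
jog_arm([
  [[0, 0, 0.01, 0, 0, 0, 0.05], [0, 0, 0.02, 0, 0, 0, 0.05], [0, 0, 0.03, 0, 0, 0, 0.05], [0, 0, 0.036, 0, 0, 0, 0.05], [0, 0, 0.036, 0, 0, 0, 0.05]],
])

```text
t: 5.45
eef_pos: [0.5942, -0.1001, 0.0087]
ee_rot: [3.135, -0.0, -1.662]
force: [0.6, 0.3, 0.7]
width: 0.0499
```

```bash
python3 - <<'E'
from h import *
togo([.6,0,0],-95)
for n in ("wrist","scene"):
    im=optics.grab_frame(n); cv2.imwrite(f"pics/g_{n}.png",im[:,:,::-1])
im=cv2.imread("pics/g_scene.png"); crop(im,290,170,100,90,7,"g_s1.png")
E
```

```text
row [-0.1002, 0.0034, 0.0087] [0.37, -0.01, -0.25] from [ 0.5942 -0.1001  0.0087] psi -95.25 t 5.45 F [0.6 0.3 0.7] w 0.0499
```

View pics/g_s1.png

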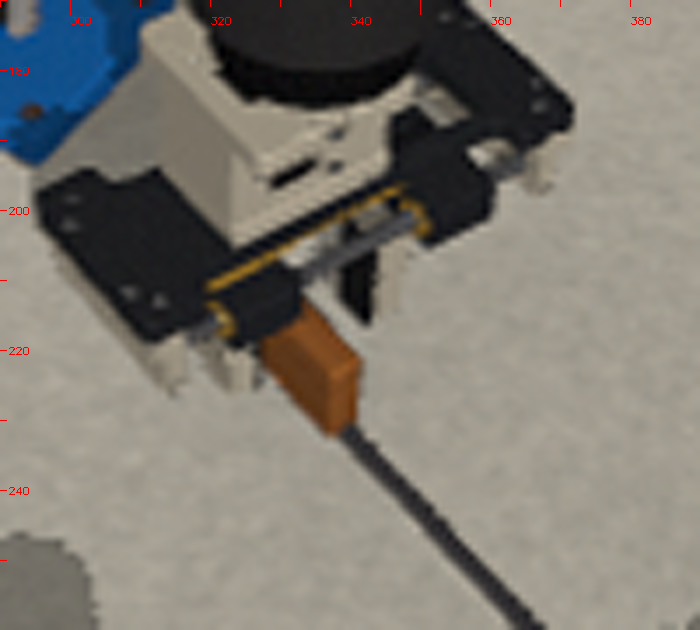

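View pics/g_wrist.png

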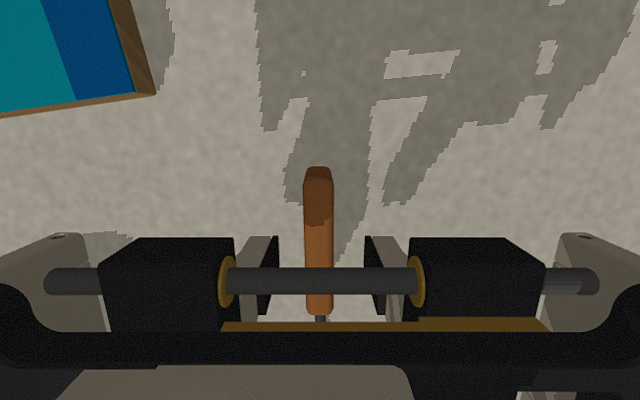

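Request:
jog_arm([
  [[0, 0, 0.005, 0, 0, 0, 0.05], [0, 0, 0.009, 0, 0, 0, 0.0], [0, 0, 0.009, 0, 0, 0, 0.0], [0, 0, 0.009, 0, 0, 0, 0.0], [0, 0, 0.009, 0, 0, 0, 0.0], [0, 0, 0.009, 0, 0, 0, 0.0], [0, 0, 0.009, 0, 0, 0, 0.0], [0, 0, 0.009, 0, 0, 0, 0.0]],
], newtons=55)

```text
t: 6.35
eef_pos: [0.5954, -0.1, 0.0013]
ee_rot: [3.138, 0.0, -1.662]
force: [-0.8, -0.2, 0.2]
width: 0.0155
```

```bash
python3 - <<'E'
from h import *
st=arm.get_state();print(st["width"],st["force"],st["eef_pos"])
for n in ("wrist","scene"):
    im=optics.grab_frame(n); cv2.imwrite(f"pics/g2_{n}.png",im[:,:,::-1])
im=cv2.imread("pics/g2_scene.png"); crop(im,290,170,100,90,7,"g2_s1.png")
E
```

```text
0.015496515858188169 [-0.82498802 -0.16386327  0.19213151] [ 0.59538492 -0.100016    0.00127404]
```

View pics/g2_s1.png

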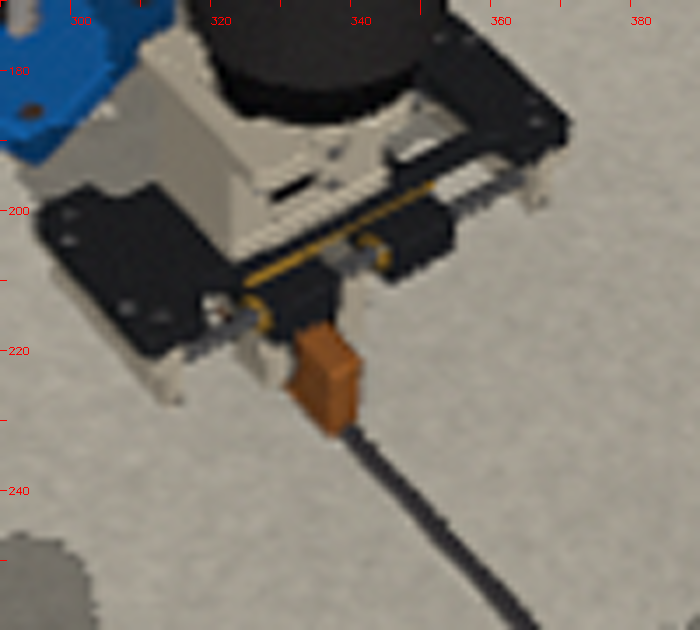

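View pics/g2_wrist.png

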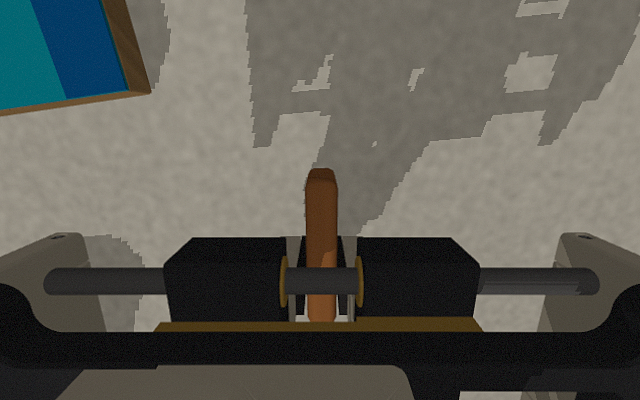

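```bash
python3 - <<'E'
from h import *
togo([.6176,-.0456,.005],-81.8)
E
```

```text
row [-0.0562, -0.0172, -0.0038] [0.23, 0.03, -13.43] from [ 0.5954 -0.1     0.0013] psi -95.23 t 6.45 F [-0.6  0.4  1.7] w 0.0159
```

Request:
jog_arm([
  [[0, 0, -0.004, 0, 0, 0, 0.0], [0, 0, -0.005, 0, 0, -4, 0.0], [-0.02, -0.006, -0.005, 0, 0, -8, 0.0], [-0.04, -0.012, -0.005, 0, 0, -13.4, 0.0], [-0.056, -0.017, -0.005, 0, 0, -13.4, 0.0], [-0.056, -0.017, -0.005, 0, 0, -13.4, 0.0], [-0.056, -0.017, -0.005, 0, 0, -13.4, 0.0]],
])

```text
t: 7.15
eef_pos: [0.6172, -0.0454, 0.006]
ee_rot: [3.137, 0.001, -1.429]
force: [0.5, 0.8, -1.1]
width: 0.016
```

```bash
python3 - <<'E'
from h import *
togo([.600,.076,.005],-81.8)
s=cam("scene")
for n in ("scene",):
    im=optics.grab_frame(n); cv2.imwrite(f"pics/h_{n}.png",im[:,:,::-1])
im=cv2.imread("pics/h_scene.png"); crop(im,330,210,170,130,4,"h_s1.png")
E
```

```text
row [-0.1226, -0.0001, 0.0012] [0.25, 0.06, -0.1] from [ 0.6172 -0.0454  0.006 ] psi -81.9 t 7.15 F [ 0.5  0.8 -1.1] w 0.016
```

View pics/h_s1.png

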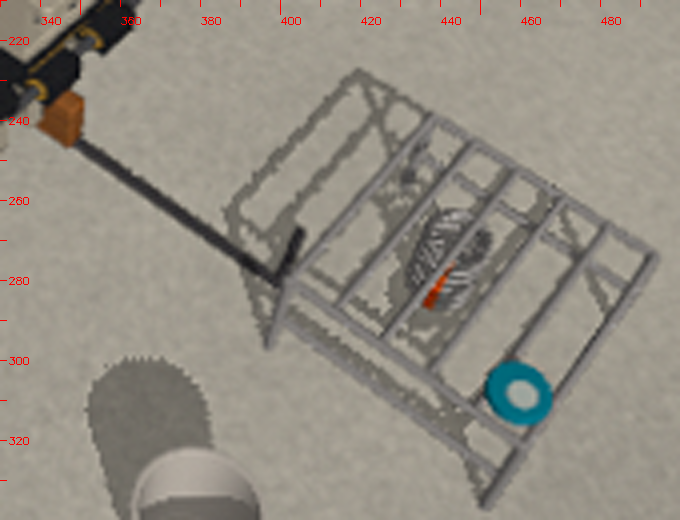

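```bash
python3 - <<'E'
from h import *
s=cam("scene")
X=onz(s,(397,280.5),.009);T=onz(s,(403,268),.009);print(X,T)
def orr(X,p=(.532,.2342,.1437)): c,q=np.cos(p[2]),np.sin(p[2]);return np.round([ (c*(X[0]-p[0])+q*(X[1]-p[1])), -q*(X[0]-p[0])+c*(X[1]-p[1])],4)
print(orr(X),orr(T),orr([.505,.208]))
im=cv2.imread("pics/h_scene.png"); crop(im,375,250,70,60,10,"h_s2.png")
E
```

```text
[0.5933025  0.14526997 0.009     ] [0.55457412 0.13031256 0.009     ]
[ 0.0479 -0.0968] [ 0.0075 -0.106 ] [-0.0305 -0.0221]
```

View pics/h_s2.png

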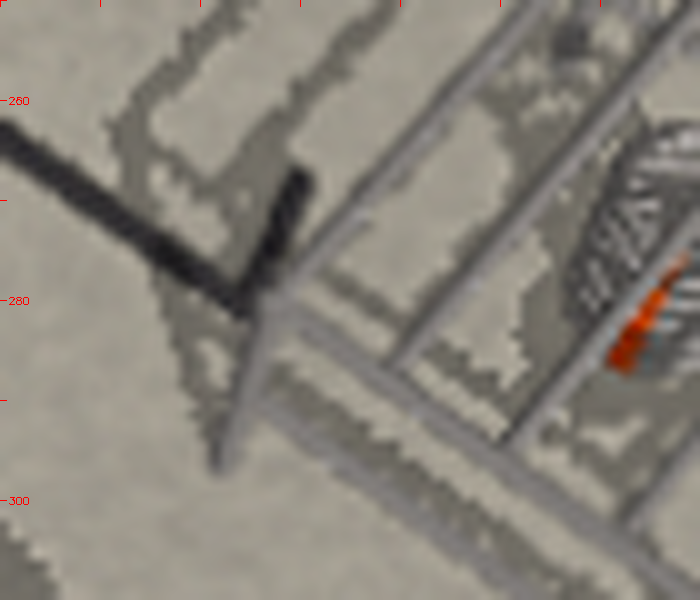

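Request:
jog_arm([
  [[-0.02, 0, 0.001, 0, 0, 0, 0.0], [-0.045, 0, 0.001, 0, 0, 0, 0.0], [-0.07, 0, 0.001, 0, 0, 0, 0.0], [-0.095, 0, 0.001, 0, 0, 0, 0.0], [-0.12, 0, 0.001, 0, 0, 0, 0.0], [-0.12, 0, 0.001, 0, 0, 0, 0.0], [-0.12, 0, 0.001, 0, 0, 0, 0.0]],
])

```text
t: 7.9
eef_pos: [0.5998, 0.0728, 0.0052]
ee_rot: [3.137, 0.001, -1.43]
force: [0.8, -0.7, -1.4]
width: 0.0156
```

```bash
python3 - <<'E'
from h import *
togo([.5555,.0696,.005],-81.8)
im=optics.grab_frame("scene")[:,:,::-1]; cv2.imwrite(f"pics/i_scene.png",im)
crop(im,370,230,110,100,7,"i_s1.png")
E
```

```text
row [-0.0031, 0.0443, 0.0004] [0.28, 0.05, -0.12] from [0.5998 0.0728 0.0052] psi -81.92 t 7.9 F [ 0.8 -0.7 -1.4] w 0.0156
```

View pics/i_s1.png

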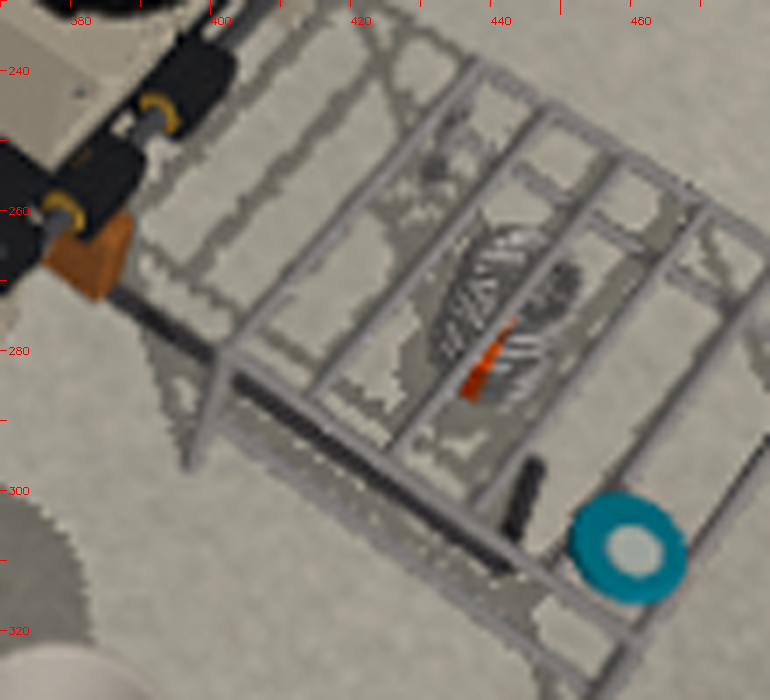

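```bash
python3 - <<'E'
from h import *
s=cam("scene")
def orr(X,p=(.532,.2342,.1437)): c,q=np.cos(p[2]),np.sin(p[2]);return np.round([ (c*(X[0]-p[0])+q*(X[1]-p[1])), -q*(X[0]-p[0])+c*(X[1]-p[1])],4)
for p in ((446,296),(440.5,310)): print(orr(onz(s,p,.008)))
E
```

```text
[0.0033 0.0162]
[0.0446 0.025 ]
```

Request:
jog_arm([
  [[-0.002, 0.015, 0.001, 0, 0, 0, 0.0], [-0.002, 0.03, 0.001, 0, 0, 0, 0.0], [-0.002, 0.044, 0.001, 0, 0, 0, 0.0], [-0.002, 0.044, 0.001, 0, 0, 0, 0.0], [-0.002, 0.044, 0.001, 0, 0, 0, 0.0]],
])

```text
t: 8.45
eef_pos: [0.5565, 0.0674, 0.0046]
ee_rot: [3.137, 0.001, -1.431]
force: [-0.5, 0.2, -0.7]
width: 0.0157
```

```bash
python3 - <<'E'
from h import *
togo([.578,-.0857,.005],-81.8)
im=optics.grab_frame("scene")[:,:,::-1]; cv2.imwrite(f"pics/j_scene.png",im)
crop(im,370,230,110,100,7,"j_s1.png")
E
```

```text
row [0.1546, -0.0, -0.0005] [0.25, 0.05, -0.22] from [0.5565 0.0674 0.0046] psi -82.02 t 8.45 F [-0.5  0.2 -0.7] w 0.0157
```

View pics/j_s1.png

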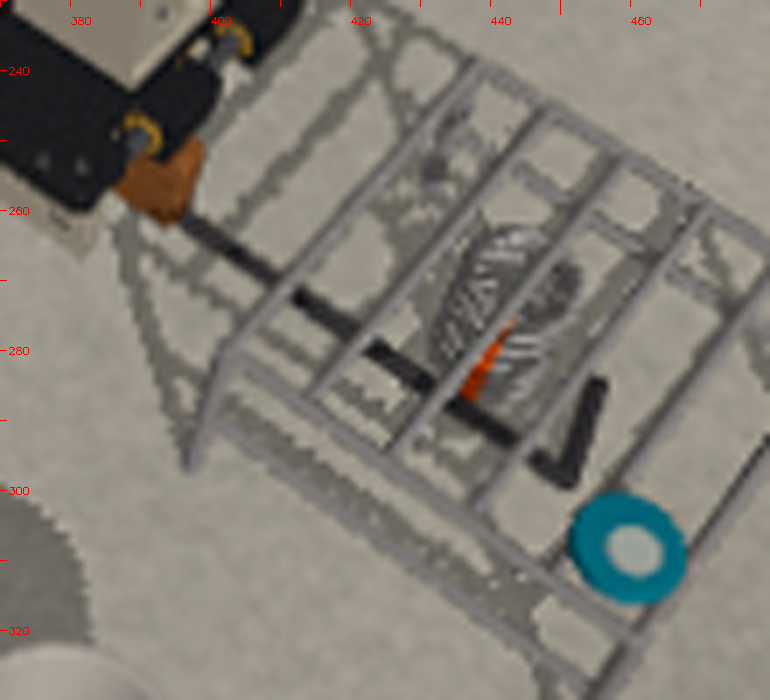

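The hook arm is now behind the spring, with the bend at (449,299) and the tip at (454,284). I'll pull.

Request:
jog_arm([
  [[0.01, 0, 0, 0, 0, 0, 0.0], [0.02, 0, 0, 0, 0, 0, 0.0], [0.03, 0, 0, 0, 0, 0, 0.0], [0.04, 0, 0, 0, 0, 0, 0.0], [0.05, 0, 0, 0, 0, 0, 0.0], [0.06, 0, 0, 0, 0, 0, 0.0], [0.07, 0, 0, 0, 0, 0, 0.0], [0.08, 0, 0, 0, 0, 0, 0.0]],
])

```text
t: 9.3
eef_pos: [0.568, -0.0124, 0.0045]
ee_rot: [3.137, 0.001, -1.431]
force: [-0.2, 1.1, -0.3]
width: 0.016
```

```bash
python3 - <<'E'
from h import *
togo([.578,-.0857,.005],-81.8)
im=optics.grab_frame("scene")[:,:,::-1]; cv2.imwrite(f"pics/k_scene.png",im)
crop(im,350,210,130,110,6,"k_s1.png")
E
```

```text
row [0.0739, 0.0003, -0.0005] [0.24, 0.05, -0.21] from [ 0.568  -0.0124  0.0045] psi -82.01 t 9.3 F [-0.2  1.1 -0.3] w 0.016
```

View pics/k_s1.png

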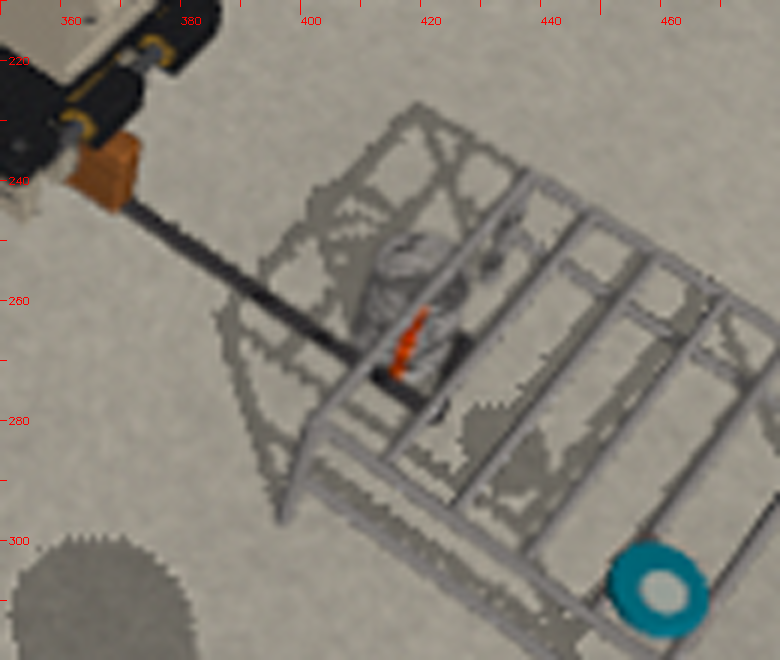

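Request:
jog_arm([
  [[0.012, 0, 0, 0, 0, 0, 0.0], [0.024, 0, 0, 0, 0, 0, 0.0], [0.036, 0, 0, 0, 0, 0, 0.0], [0.048, 0, 0, 0, 0, 0, 0.0], [0.06, 0, 0, 0, 0, 0, 0.0], [0.072, 0, 0, 0, 0, 0, 0.0], [0.084, 0, 0, 0, 0, 0, 0.0], [0.09, 0, 0, 0, 0, 0, 0.0]],
])

```text
t: 10.15
eef_pos: [0.5806, -0.1039, 0.0044]
ee_rot: [3.137, 0.001, -1.433]
force: [-0.4, 1.0, -1.1]
width: 0.0157
```

```bash
python3 - <<'E'
from h import *
togo([.578,-.0857,.005],-81.8)
im=optics.grab_frame("scene")[:,:,::-1]; cv2.imwrite(f"pics/l_scene.png",im)
crop(im,300,180,160,130,5,"l_s1.png")
E
```

```text
row [-0.0184, 0.0001, -0.0006] [0.26, 0.04, -0.28] from [ 0.5806 -0.1039  0.0044] psi -82.08 t 10.15 F [-0.4  1.  -1.1] w 0.0157
```

View pics/l_s1.png

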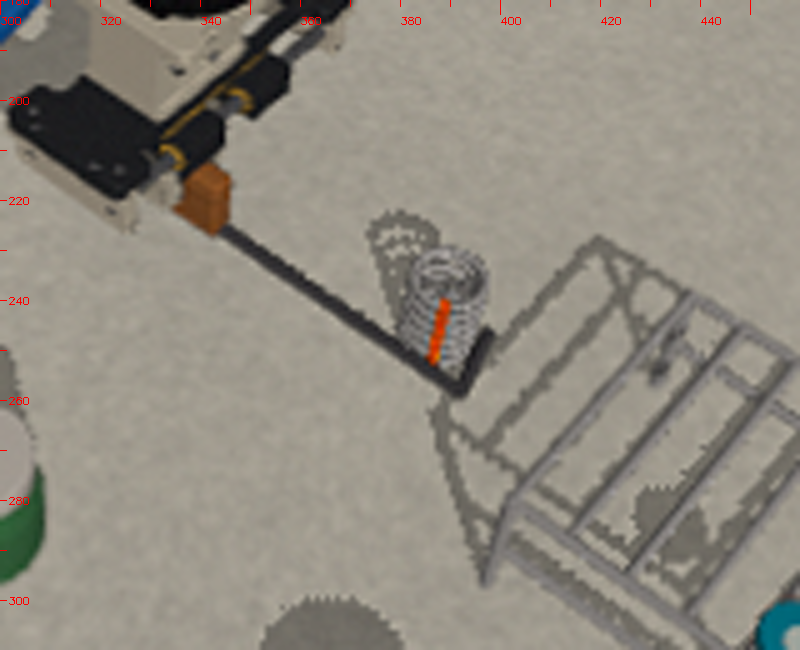

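Request:
jog_arm([
  [[-0.005, -0.005, 0, 0, 0, 0, 0.0], [-0.012, -0.012, 0, 0, 0, 0, 0.0], [-0.012, -0.012, 0, 0, 0, 0, 0.0], [-0.012, -0.012, 0.002, 0, 0, 0, 0.0], [-0.012, -0.012, 0.003, 0, 0, 0, 0.0], [-0.012, -0.012, 0.003, 0, 0, 0, 0.05], [-0.012, -0.012, 0.003, 0, 0, 0, 0.05], [-0.012, -0.012, 0.003, 0, 0, 0, 0.05]],
])

```text
t: 11.0
eef_pos: [0.5908, -0.0907, 0.0013]
ee_rot: [3.137, 0.001, -1.433]
force: [-0.2, -0.4, 0.9]
width: 0.0342
```

Request:
jog_arm([
  [[0, 0, 0, 0, 0, 0, 0.05], [0, 0, 0, 0, 0, 0, 0.05], [0, 0, -0.03, 0, 0, 0, 0.0876], [0, 0, -0.07, 0, 0, 0, 0.0876], [0, 0, -0.11, 0, 0, 0, 0.0876], [0, 0, -0.15, 0, 0, 0, 0.0876], [0, 0, -0.19, 0, 0, 0, 0.0876], [0, 0, -0.19, 0, 0, 0, 0.0876]],
])

```text
t: 11.8
eef_pos: [0.5949, -0.0909, 0.198]
ee_rot: [-3.136, -0.001, -1.432]
force: [0.5, -0.6, -0.3]
width: 0.0862
```

```bash
python3 - <<'E'
from h import *
import pickle
st=arm.get_state(); pickle.dump(st,open("m.pkl","wb")); print(st["eef_pos"],st["ee_rot"],st["width"],st["t"])
for n in ("wrist","scene","top"):
    im=optics.grab_frame(n)[:,:,::-1]; cv2.imwrite(f"pics/m_{n}.png",im)
    if n=="scene": crop(im,300,180,160,130,5,"m_s1.png")
E
```

```text
[ 0.59493331 -0.09094626  0.19795539] [-3.13581396e+00 -1.04839320e-03 -1.43213633e+00] 0.08623674518500406 11.8
```

View pics/m_s1.png

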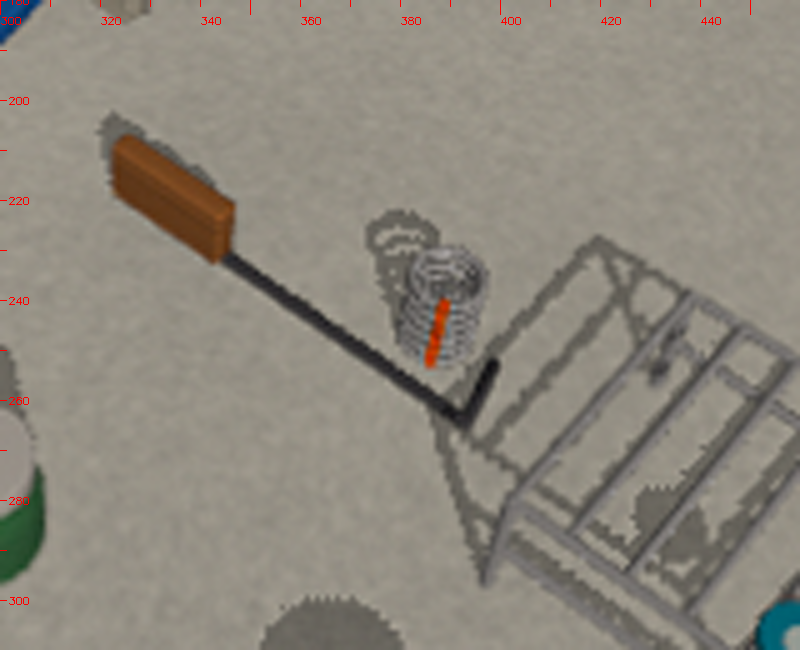

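View pics/m_wrist.png

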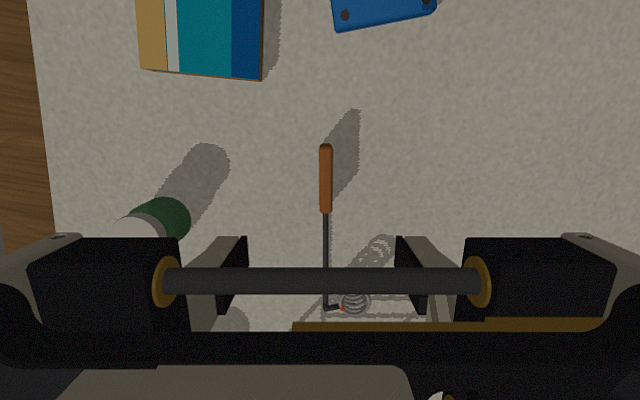

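View pics/m_top.png

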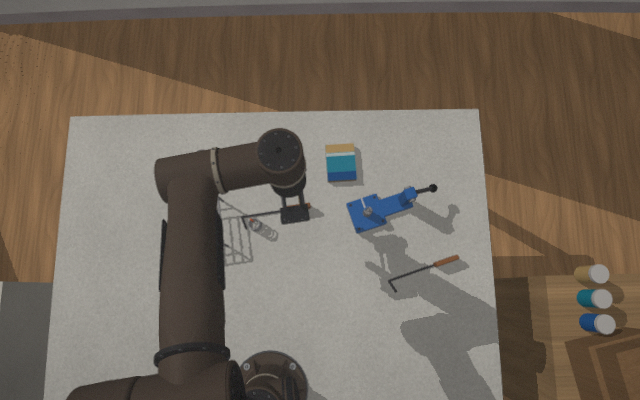

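```bash
python3 - <<'E'
from h import *
import pickle
s=cam("scene"); st=pickle.load(open("b.pkl","rb")); w=cam("wrist",st)
C=-s[2].T@s[3]; print("C",C); ps=np.array([.5685,-.3235]); pw=np.array([.5672,-.3256])
d=C[:2]-ps; print("bearing cam",np.degrees(np.arctan2(d[1],d[0])))
def edges(p,th,z): 
    c,q=np.cos(th),np.sin(th); out=[]
    for v in (-.0032,.0032):
        u=np.sqrt(.0145**2-v**2); out.append([p[0]+c*u-q*v,p[1]+q*u+c*v,z])
    return out
for z in (.074,.02): print("scene axis",z,proj(s,[*ps,z]).round(1).tolist(), "wrist axis",proj(w,[*pw,z]).round(1).tolist())
for dg in range(-20,61,10):
    th=np.radians(dg); print(dg,"scene z.05",proj(s,edges(ps,th,.05)).round(1).tolist(),"wrist z.074",proj(w,edges(pw,th,.074)).round(1).tolist(),"z.02",proj(w,edges(pw,th,.02)).round(1).tolist())
im=cv2.imread("pics/b_w.png"); crop(im,262,60,40,40,18,"n1.png")
im=cv2.imread("pics/b_s.png"); crop(im,275,150,30,30,20,"n2.png")
E
```

```text
C [1.05862369 0.39056814 0.82965053]
bearing cam 55.53498773910464
scene axis 0.074 [[290.1, 158.9]] wrist axis [[282.8, 79.6]]
scene axis 0.02 [[290.9, 172.0]] wrist axis [[287.4, 84.2]]
-20 scene z.05 [[285.7, 165.2], [286.3, 166.6]] wrist z.074 [[272.5, 73.9], [271.4, 79.1]] z.02 [[278.4, 79.2], [277.4, 83.8]]
-10 scene z.05 [[285.9, 165.8], [286.8, 167.0]] wrist z.074 [[271.8, 75.9], [271.6, 81.3]] z.02 [[277.8, 81.0], [277.6, 85.7]]
0 scene z.05 [[286.1, 166.3], [287.4, 167.4]] wrist z.074 [[271.4, 78.0], [272.1, 83.4]] z.02 [[277.5, 82.8], [278.1, 87.5]]
10 scene z.05 [[286.5, 166.8], [288.1, 167.7]] wrist z.074 [[271.5, 80.1], [273.0, 85.3]] z.02 [[277.5, 84.7], [278.8, 89.2]]
20 scene z.05 [[287.1, 167.2], [288.8, 167.9]] wrist z.074 [[271.8, 82.2], [274.1, 87.1]] z.02 [[277.8, 86.5], [279.8, 90.8]]
30 scene z.05 [[287.7, 167.5], [289.6, 168.0]] wrist z.074 [[272.5, 84.3], [275.5, 88.6]] z.02 [[278.4, 88.3], [281.0, 92.1]]
40 scene z.05 [[288.4, 167.8], [290.4, 168.1]] wrist z.074 [[273.5, 86.1], [277.2, 89.9]] z.02 [[279.2, 90.0], [282.5, 93.3]]
50 scene z.05 [[289.2, 168.0], [291.3, 168.0]] wrist z.074 [[274.7, 87.8], [279.0, 90.9]] z.02 [[280.3, 91.4], [284.0, 94.1]]
60 scene z.05 [[290.0, 168.1], [292.1, 167.8]] wrist z.074 [[276.3, 89.3], [280.9, 91.5]] z.02 [[281.7, 92.7], [285.7, 94.6]]
```

View pics/n1.png

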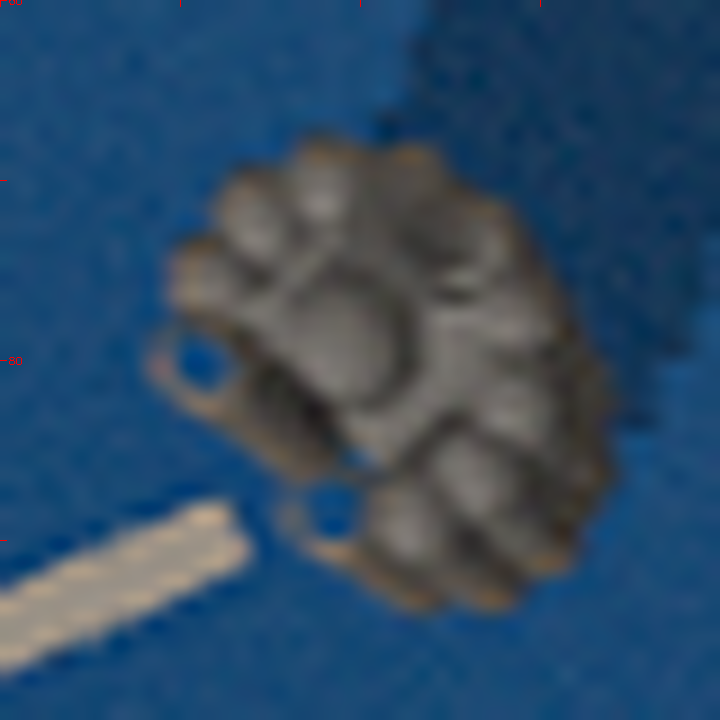

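View pics/n2.png

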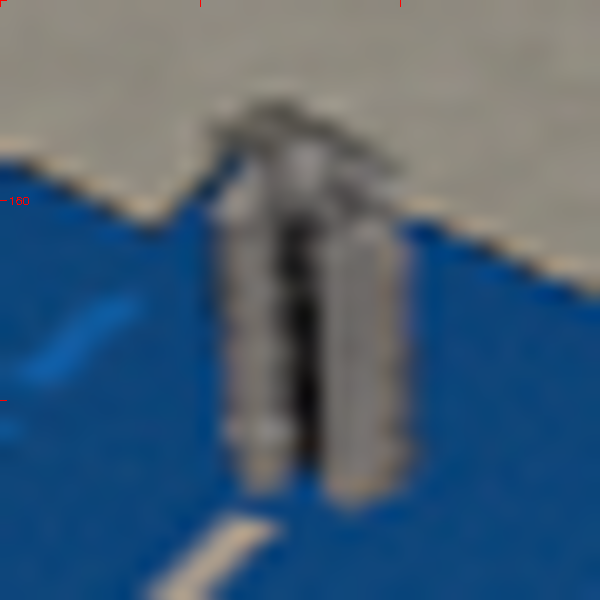

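```bash
python3 - <<'E'
from h import *
import pickle
s=cam("scene");t=cam("top");st=pickle.load(open("m.pkl","rb")); w=cam("wrist",st)
im=cv2.imread("pics/m_top.png"); crop(im,235,200,55,50,12,"o_t.png")
im=cv2.imread("pics/m_scene.png"); crop(im,370,220,45,45,14,"o_s.png")
im=cv2.imread("pics/m_wrist.png"); crop(im,315,280,75,50,10,"o_w.png")
E
```

```text
(no output)
```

View pics/o_t.png

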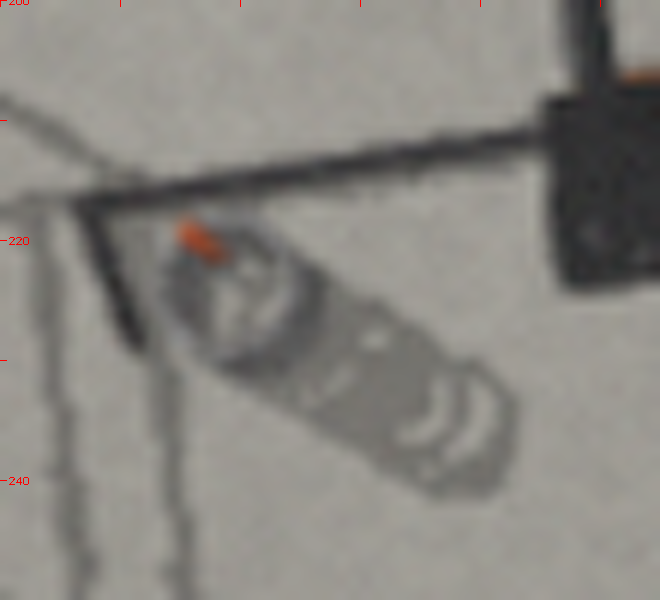

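View pics/o_s.png

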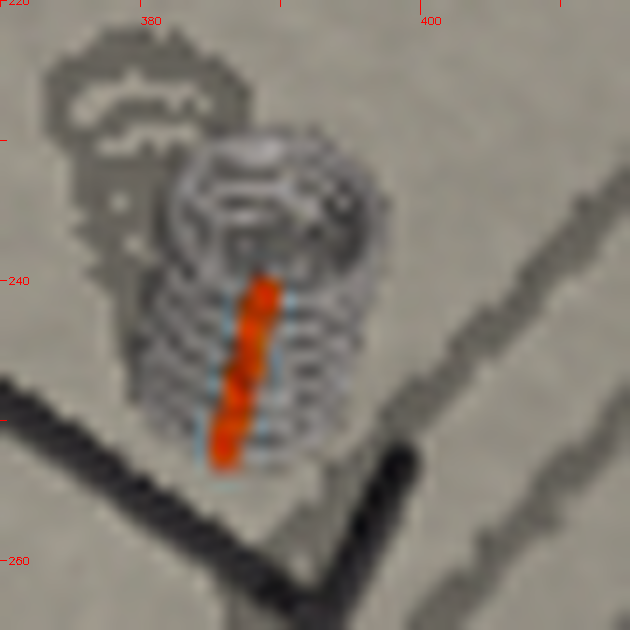

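View pics/o_w.png

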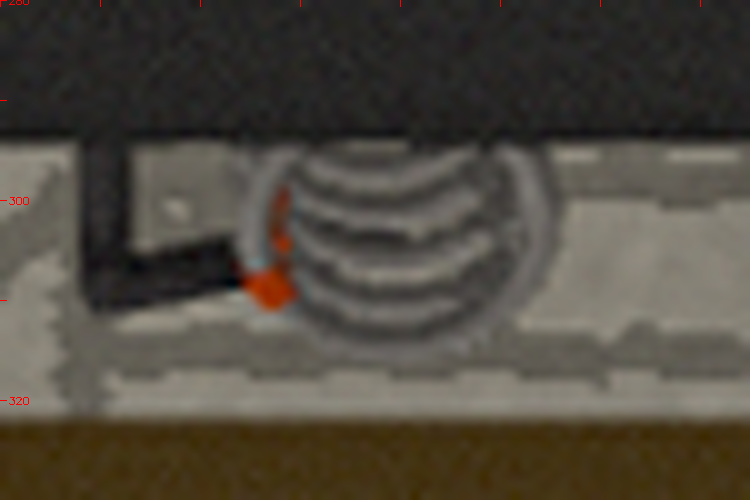

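```bash
python3 - <<'E'
from h import *
import pickle
from scipy.optimize import least_squares
s=cam("scene");t=cam("top");st=pickle.load(open("m.pkl","rb")); w=cam("wrist",st)
c=onz(w,(354.9,299.5),.054); o=onz(w,(342,308.5),.053); d=o-c; print("wrist",c,o,np.linalg.norm(d[:2]),np.degrees(np.arctan2(d[1],d[0])))
# scene: silhouette of top ring: left 382,right 398 (crop 165..390 /14), orange
c2=onz(s,(370+277/14,220+210/14),.054); o1=onz(s,(370+263/14,220+283/14),.054); o2=onz(s,(370+222/14,220+465/14),.0)
print("scene",c2,o1,o2)
c3=onz(t,(235+230/12,200+285/12),.054); o3=onz(t,(235+190/12,200+228/12),.054);o4=onz(t,(235+218/12,200+258/12),.0); print("top",c3,o3,o4)
E
```

```text
wrist [0.53377585 0.04640091 0.054     ] [0.54759345 0.06245879 0.053     ] 0.02118446698314808 49.28843388346663
scene [0.53384317 0.05581427 0.054     ] [0.54803827 0.06564214 0.054     ] [0.54975573 0.0675021  0.        ]
top [0.53121171 0.0453763  0.054     ] [0.54725727 0.05672124 0.054     ] [0.54689469 0.05734205 0.        ]
```

```bash
python3 - <<'E'
from h import *
togo([.533,.049,.10],-82);togo([.533,.049,.003],-82)
E
```

```text
row [-0.1462, 0.0382, 0.0915] [0.25, 0.05, -0.11] from [ 0.5913 -0.0906  0.1911] psi -82.11 t 11.95 F [ 0.   0.7 -0.1] w 0.0877
row [-0.1461, 0.0378, 0.1884] [0.25, 0.05, -0.11] from [ 0.5913 -0.0906  0.1911] psi -82.11 t 11.95 F [ 0.   0.7 -0.1] w 0.0877
```

Request:
jog_arm([
  [[-0.05, 0.013, 0.02, 0, 0, 0, 0.0876], [-0.1, 0.026, 0.05, 0, 0, 0, 0.0876], [-0.146, 0.038, 0.08, 0, 0, 0, 0.0876], [-0.146, 0.038, 0.11, 0, 0, 0, 0.0876], [-0.146, 0.038, 0.11, 0, 0, 0, 0.0876], [-0.146, 0.038, 0.11, 0, 0, 0, 0.0876]],
])

```text
t: 12.55
eef_pos: [0.5322, 0.0486, 0.0802]
ee_rot: [3.134, -0.001, -1.432]
force: [0.3, 0.3, 1.0]
width: 0.0879
```

```bash
python3 - <<'E'
from h import *
import pickle
st=arm.get_state(); pickle.dump(st,open("p.pkl","wb")); togo([.533,.049,.003],-82)
for n in ("wrist","scene"):
    im=optics.grab_frame(n)[:,:,::-1]; cv2.imwrite(f"pics/p_{n}.png",im)
    if n=="scene": crop(im,340,150,120,120,6,"p_s1.png")
E
```

```text
row [-0.0003, -0.0015, 0.0772] [0.45, -0.03, -0.02] from [0.5322 0.0486 0.0802] psi -82.02 t 12.55 F [0.3 0.3 1. ] w 0.0879
```

View pics/p_s1.png

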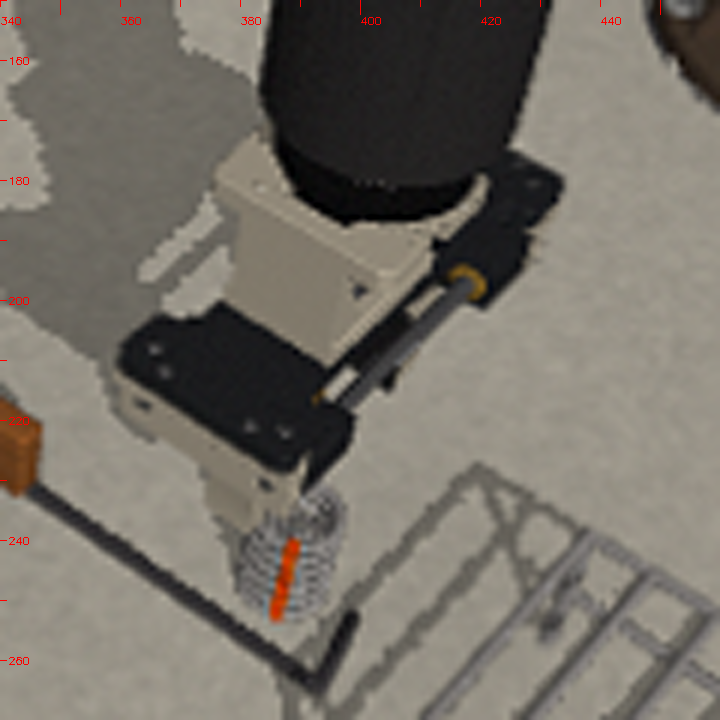

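View pics/p_wrist.png

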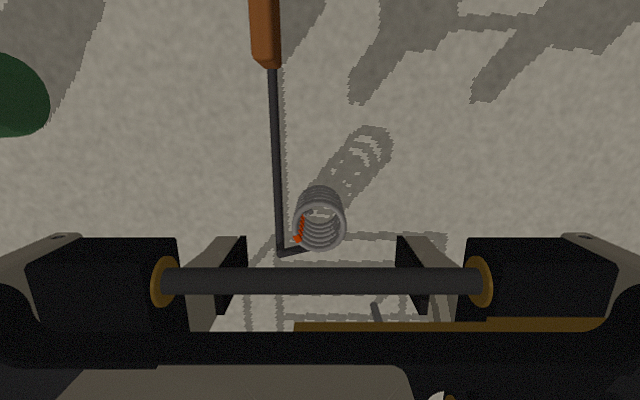

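```bash
python3 - <<'E'
from h import *
import pickle
im=cv2.imread("pics/p_wrist.png"); crop(im,275,170,90,90,8,"p_w1.png")
st=pickle.load(open("p.pkl","rb")); w=cam("wrist",st)
a=np.linspace(0,2*np.pi,73)
c=onz(w,(320,226),.054); print(c)
for dx,dy in ((0,0),):
  u=proj(w,np.c_[c[0]+.021*np.cos(a),c[1]+.021*np.sin(a),0*a+.054]); print(u.min(0),u.max(0))
o=onz(w,(297,239),.054); d=o-c; print(o,np.linalg.norm(d[:2]),np.degrees(np.arctan2(d[1],d[0])))
E
```

```text
[0.53284345 0.04987918 0.054     ]
[291.45016481 198.51782433] [348.51253086 252.02466364]
[0.54840401 0.06244994 0.054     ] 0.020003873369813973 38.933379480186886
```

View pics/p_w1.png

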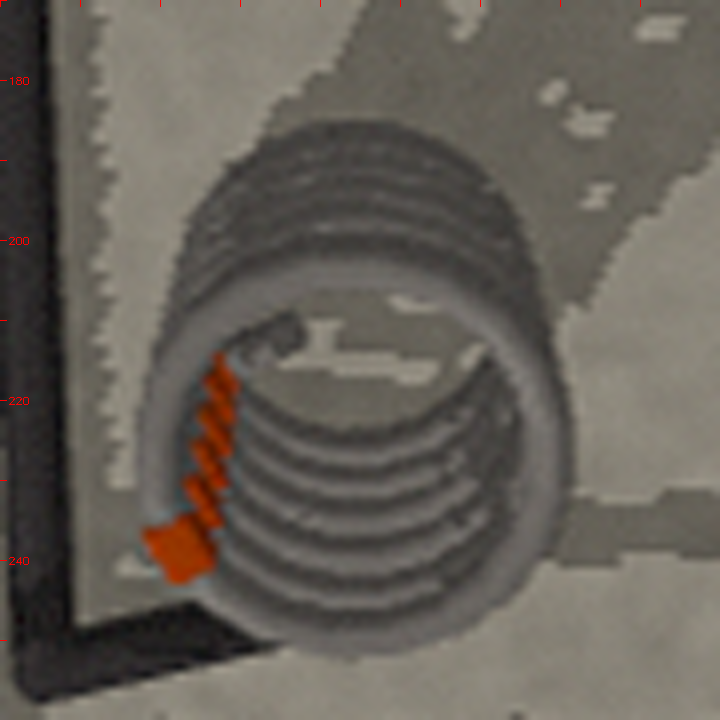

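Request:
jog_arm([
  [[-0.003, -0.001, 0.03, 0, 0, 0, 0.0876], [-0.003, -0.001, 0.055, 0, 0, 0, 0.0876], [-0.003, -0.001, 0.077, 0, 0, 0, 0.0876], [-0.003, -0.001, 0.077, 0, 0, 0, 0.0876], [-0.003, -0.001, 0.077, 0, 0, 0, 0.045], [-0.003, -0.001, 0.077, 0, 0, 0, 0.045], [-0.003, -0.001, 0.077, 0, 0, 0, 0.045], [-0.003, -0.001, 0.077, 0, 0, 0, 0.045]],
], newtons=20)

```text
t: 13.45
eef_pos: [0.535, 0.0518, 0.0061]
ee_rot: [3.14, 0.001, -1.433]
force: [-0.1, 0.4, 0.6]
width: 0.0611
```

Request:
jog_arm([
  [[0, 0, 0, 0, 0, 0, 0.03], [0, 0, 0, 0, 0, 0, 0.03], [0, 0, 0, 0, 0, 0, 0.03], [0, 0, 0, 0, 0, 0, 0.03], [0, 0, 0, 0, 0, 0, 0.03]],
])

```text
t: 13.95
eef_pos: [0.5348, 0.0517, 0.0064]
ee_rot: [3.139, 0.001, -1.433]
force: [-3.2, 0.1, 5.3]
width: 0.0419
```

```bash
python3 - <<'E'
from h import *
import pickle
st=arm.get_state(); pickle.dump(st,open("q.pkl","wb")); print(st["eef_pos"],st["width"],st["force"])
for n in ("wrist","scene"):
    im=optics.grab_frame(n)[:,:,::-1]; cv2.imwrite(f"pics/q_{n}.png",im)
    if n=="scene": crop(im,340,170,120,110,6,"q_s1.png")
E
```

```text
[0.53477524 0.05173717 0.0063606 ] 0.04187226667269488 [-3.23250237  0.08628903  5.32942805]
```

View pics/q_s1.png

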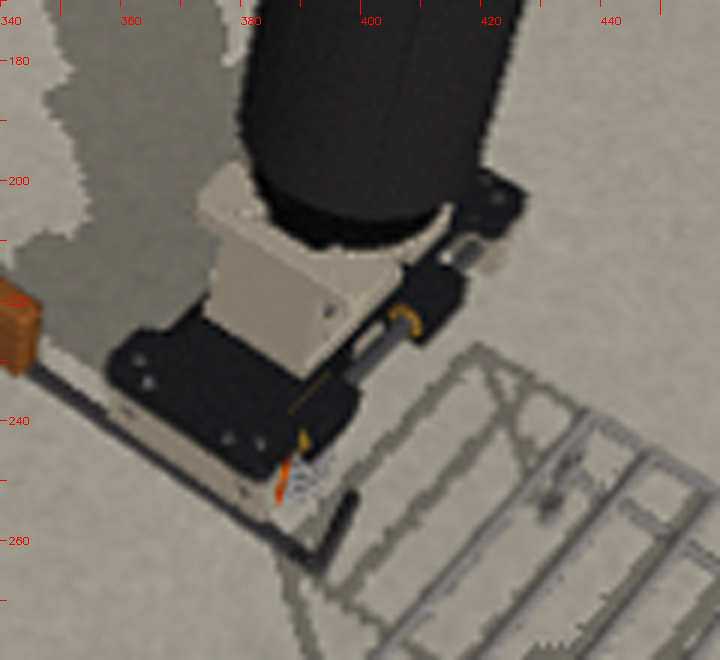

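View pics/q_wrist.png

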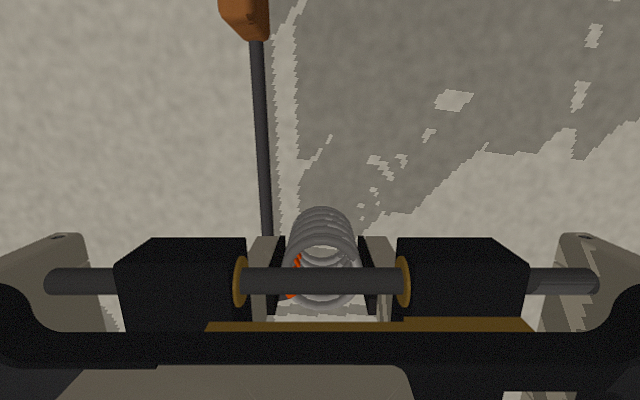

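Request:
jog_arm([
  [[0, 0, -0.03, 0, 0, 0, 0.03], [0, 0, -0.07, 0, 0, 0, 0.03], [0, 0, -0.11, 0, 0, 0, 0.03], [0, 0, -0.14, 0, 0, 0, 0.03], [0, 0, -0.14, 0, 0, 0, 0.03], [0, 0, -0.14, 0, 0, 0, 0.03]],
])

```text
t: 14.65
eef_pos: [0.5351, 0.0519, 0.1466]
ee_rot: [3.141, 0.002, -1.433]
force: [-0.7, -0.1, -2.6]
width: 0.0417
```

```bash
python3 - <<'E'
from h import *
import pickle
st=arm.get_state(); pickle.dump(st,open("r.pkl","wb")); print(st["eef_pos"],st["width"],st["force"])
togo([.568,-.235,.146],-82)
for n in ("wrist","scene"):
    im=optics.grab_frame(n)[:,:,::-1]; cv2.imwrite(f"pics/r_{n}.png",im)
    if n=="scene": crop(im,340,120,120,150,5,"r_s1.png")
    else: crop(im,260,190,120,140,5,"r_w1.png")
E
```

```text
[0.53506018 0.05186083 0.14656422] 0.04172186507938555 [-0.66463501 -0.07978264 -2.56476325]
row [0.2887, 0.0067, 0.0] [0.06, 0.11, -0.12] from [0.5351 0.0519 0.1466] psi -82.12 t 14.65 F [-0.7 -0.1 -2.6] w 0.0417
```

View pics/r_s1.png

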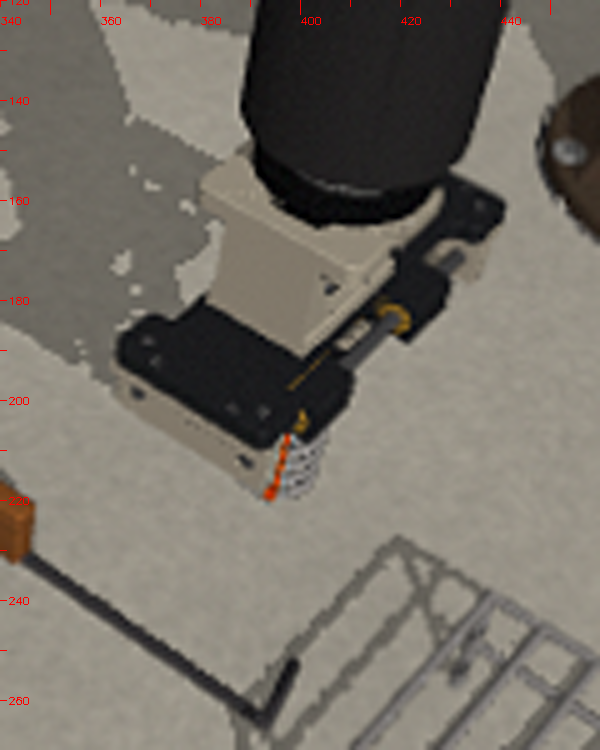

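View pics/r_w1.png

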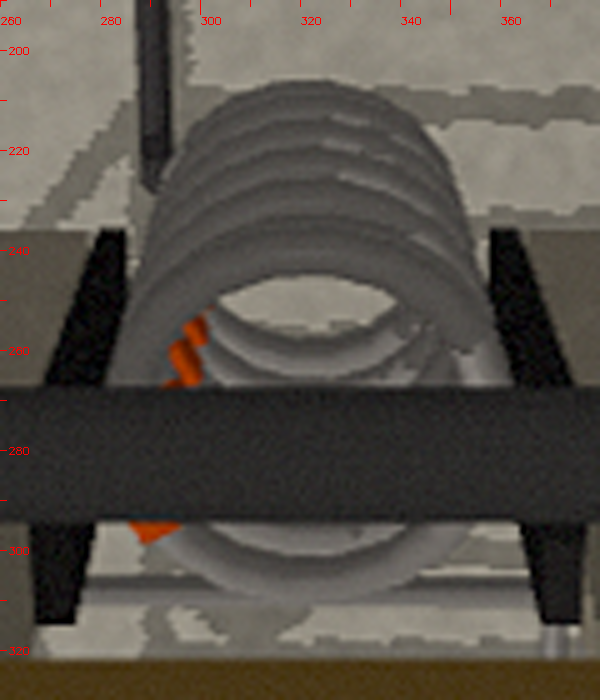

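```bash
cat >> h.py <<'E'
def wproj(X):
    m=optics.camera_model("wrist");M=np.linalg.inv(np.array(m["mount"]))
    X=np.atleast_2d(X); c=X@M[:3,:3].T+M[:3,3]
    return cv2.projectPoints(c,np.zeros(3),np.zeros(3),np.array(m["mtx"]),np.array(m["D"]))[0][:,0]
E
python3 - <<'E'
from h import *
a=np.linspace(0,2*np.pi,181)
for r in (.020,.021):
 for tx in (-.004,-.002,0,.002,.004):
  for z in (-.0476,.0064):
    u=wproj(np.c_[tx+r*np.cos(a),r*np.sin(a),0*a+z]); print(r,tx,z,u.min(0).round(1),u.max(0).round(1))
E
```

```text
0.02 -0.004 -0.0476 [281.2 247.4] [362.  318.7]
0.02 -0.004 0.0064 [291.8 212.1] [351.2 267. ]
0.02 -0.002 -0.0476 [281.1 243.5] [362.2 315.4]
0.02 -0.002 0.0064 [291.7 209.2] [351.3 264.4]
0.02 0 -0.0476 [280.9 239.6] [362.3 312.1]
0.02 0 0.0064 [291.6 206.3] [351.4 261.8]
0.02 0.002 -0.0476 [280.8 235.7] [362.5 308.7]
0.02 0.002 0.0064 [291.5 203.3] [351.4 259.2]
0.02 0.004 -0.0476 [280.6 231.7] [362.7 305.3]
0.02 0.004 0.0064 [291.4 200.4] [351.5 256.6]
0.021 -0.004 -0.0476 [279.2 245.5] [364.  320.4]
0.021 -0.004 0.0064 [290.3 210.7] [352.7 268.3]
0.021 -0.002 -0.0476 [279.  241.6] [364.2 317.1]
0.021 -0.002 0.0064 [290.2 207.8] [352.8 265.7]
0.021 0 -0.0476 [278.9 237.7] [364.4 313.8]
0.021 0 0.0064 [290.1 204.8] [352.8 263.1]
0.021 0.002 -0.0476 [278.7 233.7] [364.6 310.4]
0.021 0.002 0.0064 [290.  201.9] [352.9 260.5]
0.021 0.004 -0.0476 [278.6 229.8] [364.7 307. ]
0.021 0.004 0.0064 [289.9 198.9] [353.  257.9]
```

Request:
jog_arm([
  [[0.05, 0.001, 0, 0, 0, 0, 0.03], [0.1, 0.003, 0, 0, 0, 0, 0.03], [0.15, 0.004, 0, 0, 0, 0, 0.03], [0.2, 0.005, 0, 0, 0, 0, 0.03], [0.25, 0.006, 0, 0, 0, 0, 0.03], [0.275, 0.007, 0, 0, 0, 0, 0.03], [0.275, 0.007, 0, 0, 0, 0, 0.03], [0.275, 0.007, 0, 0, 0, 0, 0.03]],
])

```text
t: 15.55
eef_pos: [0.5637, -0.2225, 0.1427]
ee_rot: [3.134, 0.002, -1.435]
force: [-0.4, 1.3, -1.8]
width: 0.0419
```

Request:
jog_arm([
  [[0, 0, 0, 0, 0, 0, 0.03], [0, 0, 0, 0, 0, 0, 0.03]],
])

```text
t: 15.75
eef_pos: [0.5634, -0.2215, 0.142]
ee_rot: [3.133, 0.002, -1.434]
force: [-0.1, -0.4, -2.2]
width: 0.0417
```

```bash
python3 - <<'E'
from h import *
import pickle
st=arm.get_state(); pickle.dump(st,open("u.pkl","wb")); print(st["eef_pos"],st["ee_rot"],st["width"],st["force"],st["qd"].round(3))
im=optics.grab_frame("wrist")[:,:,::-1]; cv2.imwrite(f"pics/u_wrist.png",im)
im=optics.grab_frame("scene")[:,:,::-1]; cv2.imwrite(f"pics/u_scene.png",im)
crop(im,250,90,110,120,6,"u_s1.png")
E
```

```text
[ 0.56335711 -0.22146899  0.14199235] [ 3.13265604e+00  2.37161675e-03 -1.43419992e+00] 0.04172776521447346 [-0.09101694 -0.44265575 -2.23883307] [ 0.005 -0.01   0.007  0.003 -0.001  0.001]
```

View pics/u_wrist.png

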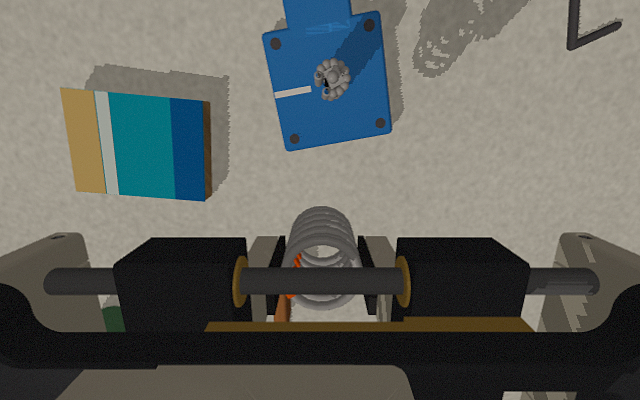

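View pics/u_s1.png

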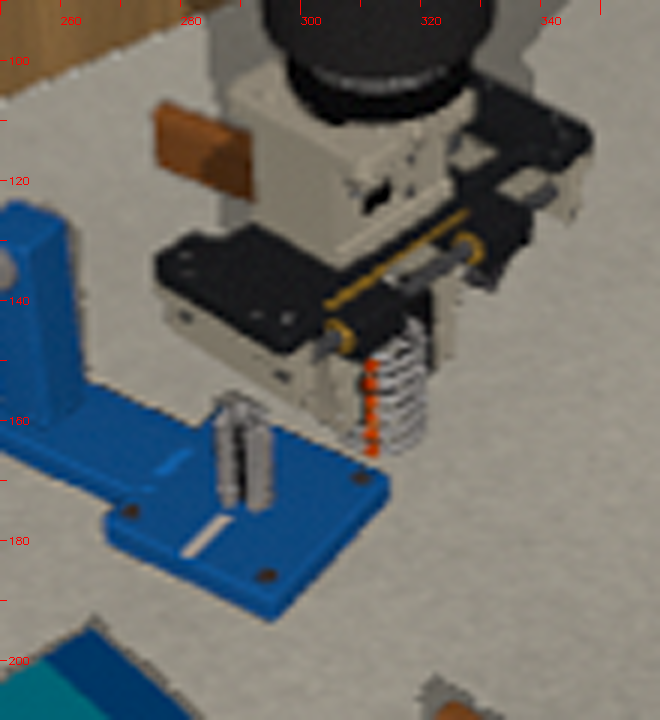

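```bash
python3 - <<'E'
from h import *
import pickle
im=cv2.imread("pics/u_wrist.png"); crop(im,300,45,65,65,11,"u_w1.png"); crop(im,255,15,145,145,5,"u_w2.png")
st=pickle.load(open("u.pkl","rb"));w=cam("wrist",st)
for z in (.084,.074,.02): print(z,proj(w,[.5672,-.3256,z]))
E
```

```text
0.084 [[334.83992206  77.4746709 ]]
0.074 [[334.13642636  79.16090339]]
0.02 [[331.18075241  86.24497999]]
```

View pics/u_w1.png

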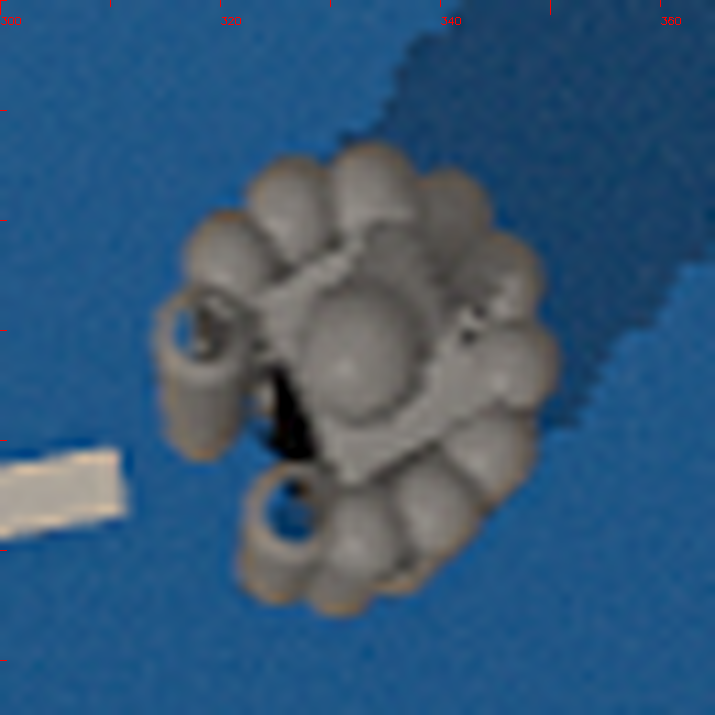

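View pics/u_w2.png

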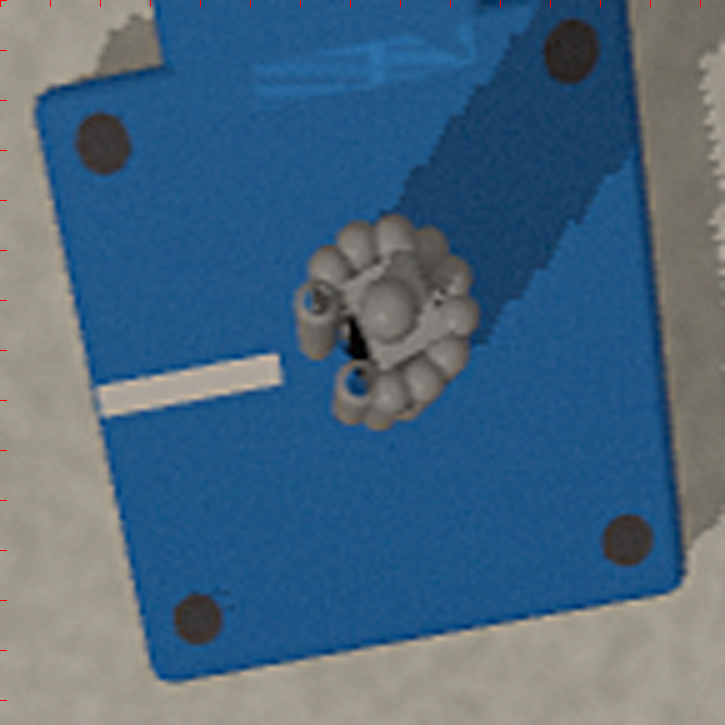

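```bash
python3 - <<'E'
from h import *
import pickle
st=pickle.load(open("u.pkl","rb"));w=cam("wrist",st)
B=np.array([onz(w,p,.021) for p in ((275.6,43.6),(369,25),(380.4,123),(294.4,138.6))]); print(B.round(4),B.mean(0).round(4),[np.linalg.norm(B[i]-B[i-1]).round(4) for i in range(4)])
e=B[0]+B[3]-B[1]-B[2]; print("yaw",np.degrees(np.arctan2(e[1],e[0])))
c=B.mean(0)
n=onz(w,(332.5,76.8),.082); r=onz(w,(332.4,76.8),.072); print("nose",n,"ring",r)
g1=onz(w,(318.2,75),.072);g2=onz(w,(326.8,90.9),.072)
for cc in (c,r,n):
  m=(g1+g2)/2-cc; print("groove",np.degrees(np.arctan2(m[1],m[0])), [np.degrees(np.arctan2(*(g-cc)[[1,0]])).round(1) for g in (g1,g2)],[np.linalg.norm((g-cc)[:2]).round(4) for g in (g1,g2)])
d=g2-g1; print("perp",np.degrees(np.arctan2(-d[0],d[1])), np.linalg.norm(d))
L=[onz(w,p,.02) for p in ((255+98/5,15+403/5),(255+280/5,15+368/5))]; d=L[0]-L[1]; print("white",np.degrees(np.arctan2(d[1],d[0])),L)
# spring tang now
def tw(px,z): # tool coords at tool z
    m=optics.camera_model("wrist");M=np.array(m["mount"]);p=cv2.undistortPoints(np.array([[px]],float),np.array(m["mtx"]),np.array(m["D"]))[0,0]
    d=M[:3,:3]@[p[0],p[1],1];o=M[:3,3];return o+d*(z-o[2])/d[2]
o=tw((260+152/5,190+530/5),-.0476); print("orange tool",o)
ps=st["ee_rot"][2]; v=np.array([np.cos(ps),np.sin(ps)])*o[0]+np.array([np.sin(ps),-np.cos(ps)])*o[1]; print("tang world deg",np.degrees(np.arctan2(v[1],v[0])),np.linalg.norm(v))
im=cv2.imread("pics/u_wrist.png"); crop(im,265,195,110,130,6,"u_w3.png")
E
```

```text
[[ 0.6226 -0.3542  0.021 ]
 [ 0.5411 -0.3807  0.021 ]
 [ 0.5145 -0.2989  0.021 ]
 [ 0.5963 -0.2726  0.021 ]] [ 0.5686 -0.3266  0.021 ] [np.float64(0.0858), np.float64(0.0857), np.float64(0.086), np.float64(0.086)]
yaw 17.91618711363864
nose [ 0.56892494 -0.32607166  0.082     ] ring [ 0.56872073 -0.32733335  0.072     ]
groove 33.94689958875592 [np.float64(-2.5), np.float64(73.6)] [np.float64(0.0112), np.float64(0.0104)]
groove 38.192992238207644 [np.float64(1.3), np.float64(75.1)] [np.float64(0.0111), np.float64(0.0111)]
groove 31.966601120746123 [np.float64(-5.3), np.float64(74.4)] [np.float64(0.0109), np.float64(0.0098)]
perp 38.15884897756673 0.013337568729574603
white 18.078400508257463 [array([ 0.61958661, -0.30990543,  0.02      ]), array([ 0.58591451, -0.32089712,  0.02      ])]
orange tool [-0.0105792  -0.01566051 -0.0476    ]
tang world deg 41.86675468538425 0.018898968305427973
```

View pics/u_w3.png

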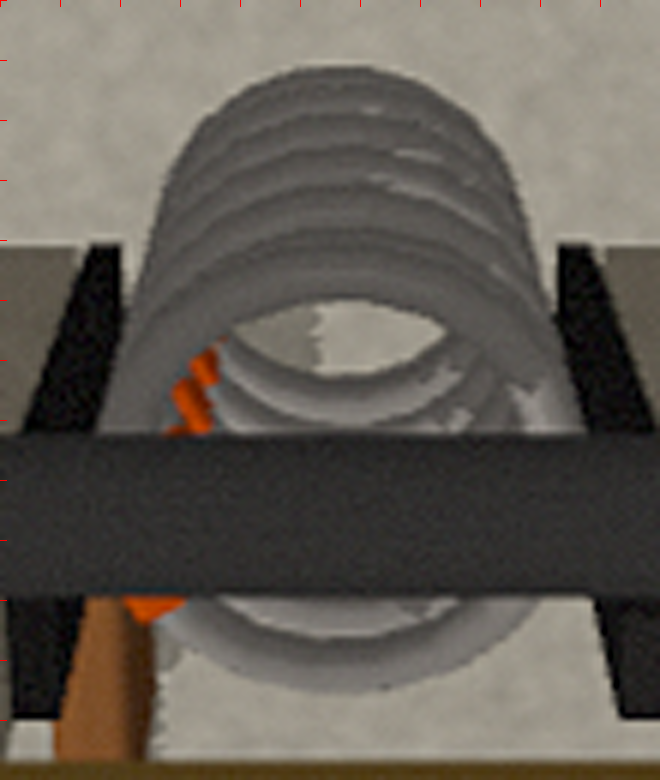

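```bash
python3 - <<'E'
from h import *
togo([.569,-.3265,.112],-83)
E
```

```text
row [0.1048, 0.009, 0.0305] [0.44, 0.11, 0.85] from [ 0.5638 -0.2215  0.1427] psi -82.15 t 15.85 F [ 0.3  0.3 -1.4] w 0.0418
```

Request:
jog_arm([
  [[0.035, 0.003, 0, 0.4, 0.1, 0.8, 0.03], [0.07, 0.006, 0, 0.4, 0.1, 0.8, 0.03], [0.105, 0.009, 0.01, 0.4, 0.1, 0.8, 0.03], [0.105, 0.009, 0.02, 0.4, 0.1, 0.8, 0.03], [0.105, 0.009, 0.03, 0.4, 0.1, 0.8, 0.03], [0.105, 0.009, 0.03, 0.4, 0.1, 0.8, 0.03], [0.105, 0.009, 0.03, 0.4, 0.1, 0.8, 0.03]],
])

```text
t: 16.55
eef_pos: [0.5692, -0.3258, 0.1126]
ee_rot: [3.141, 0.0, -1.446]
force: [-0.5, 0.2, -0.5]
width: 0.0418
```

```bash
python3 - <<'E'
from h import *
import pickle
togo([.569,-.3265,.09],-83)
st=arm.get_state(); pickle.dump(st,open("v.pkl","wb"))
im=optics.grab_frame("wrist")[:,:,::-1]; cv2.imwrite(f"pics/v_wrist.png",im); crop(im,265,185,110,140,5,"v_w1.png")
im=optics.grab_frame("scene")[:,:,::-1]; cv2.imwrite(f"pics/v_scene.png",im); crop(im,250,110,80,80,9,"v_s1.png")
E
```

```text
row [0.0007, 0.0002, 0.0226] [0.06, 0.01, 0.13] from [ 0.5692 -0.3258  0.1126] psi -82.87 t 16.55 F [-0.5  0.2 -0.5] w 0.0418
```

View pics/v_w1.png

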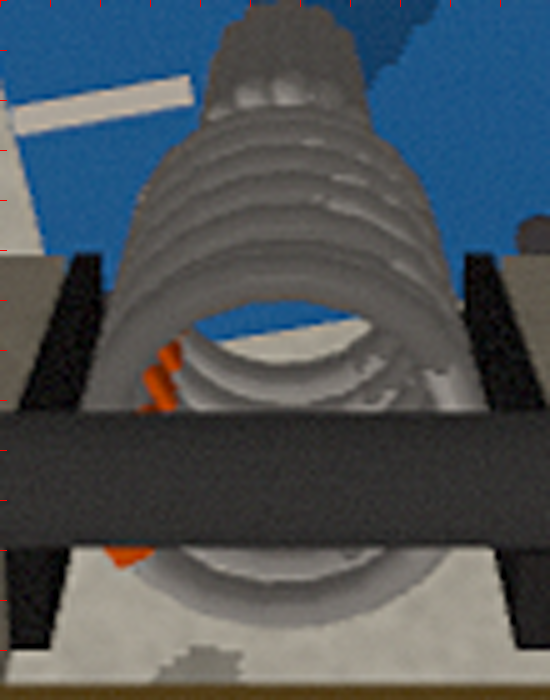

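View pics/v_s1.png

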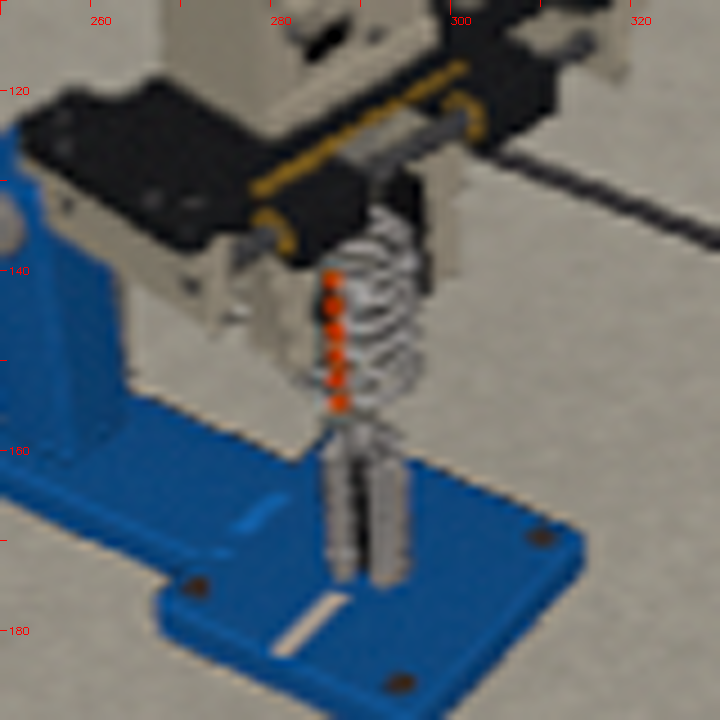

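Request:
jog_arm([
  [[0.0007, 0, 0.01, 0, 0, -4, 0.03], [0.0007, 0, 0.02, 0, 0, -4, 0.03], [0.0007, 0, 0.028, 0, 0, -4, 0.03], [0.0007, 0, 0.03, 0, 0, -4, 0.03], [0.0007, 0, 0.03, 0, 0, -4, 0.03]],
])

```text
t: 17.15
eef_pos: [0.5695, -0.3267, 0.0829]
ee_rot: [3.141, -0.0, -1.377]
force: [0.0, -0.3, -1.6]
width: 0.0419
```

```bash
python3 - <<'E'
from h import *
togo([.569,-.3265,.075],-79)
im=optics.grab_frame("wrist")[:,:,::-1]; cv2.imwrite(f"pics/w_wrist.png",im); crop(im,265,185,110,140,5,"w_w1.png")
im=optics.grab_frame("scene")[:,:,::-1]; cv2.imwrite(f"pics/w_scene.png",im); crop(im,250,110,80,80,9,"w_s1.png")
E
```

```text
row [-0.0003, 0.0004, 0.0079] [0.04, -0.01, 0.08] from [ 0.5695 -0.3267  0.0829] psi -78.92 t 17.15 F [ 0.  -0.3 -1.6] w 0.0419
```

View pics/w_w1.png

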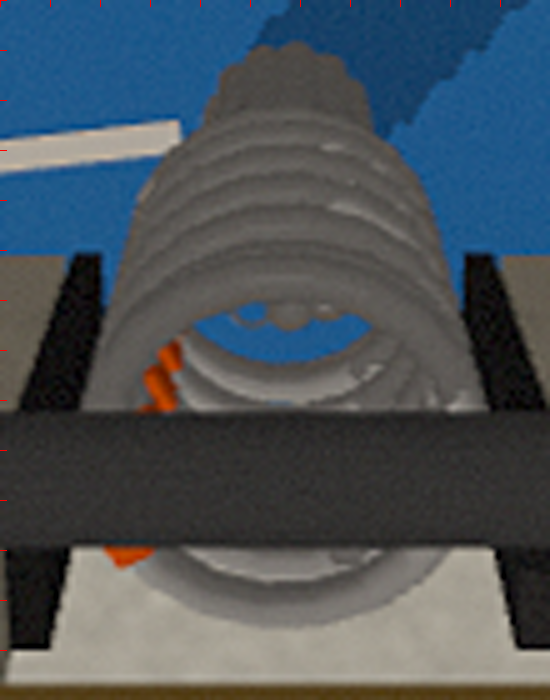

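View pics/w_s1.png

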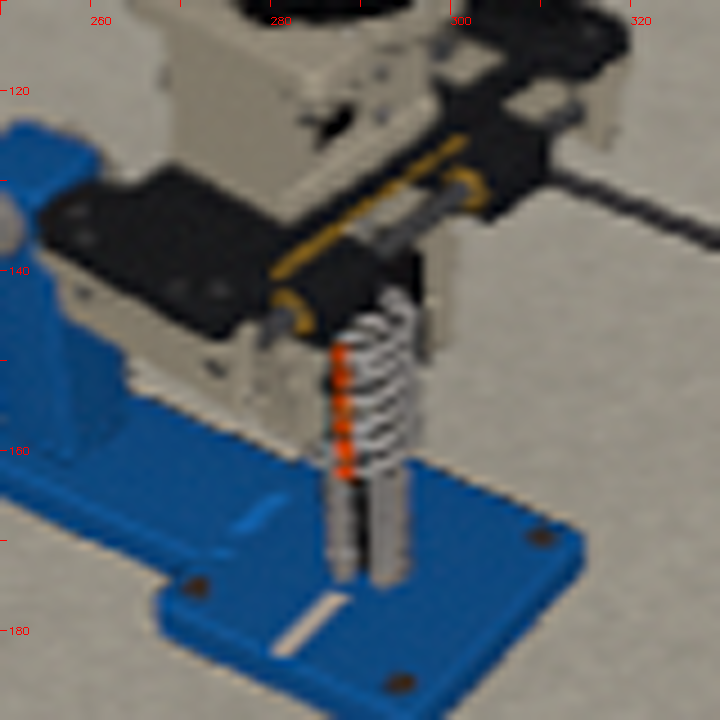

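Request:
jog_arm([
  [[-0.0003, 0.0002, 0.003, 0, 0, -2, 0.03], [-0.0003, 0.0002, 0.005, 0, 0, -3, 0.03], [-0.0003, 0.0002, 0.007, 0, 0, -3, 0.03]],
])

```text
t: 17.55
eef_pos: [0.5698, -0.3267, 0.0768]
ee_rot: [-3.141, -0.001, -1.325]
force: [-0.7, -0.1, -2.0]
width: 0.042
```

```bash
python3 - <<'E'
from h import *
togo([.569,-.3265,.07],-76)
E
```

```text
row [-0.0004, 0.0007, 0.0068] [-0.04, -0.06, 0.1] from [ 0.5698 -0.3267  0.0768] psi -75.9 t 17.55 F [-0.7 -0.1 -2. ] w 0.042
```

Request:
jog_arm([
  [[-0.0003, 0.0004, 0.002, 0, 0, 0, 0.03], [-0.0003, 0.0004, 0.004, 0, 0, 0, 0.03]],
])

```text
t: 17.75
eef_pos: [0.5694, -0.3265, 0.0728]
ee_rot: [-3.141, -0.001, -1.325]
force: [0.3, 0.5, -1.8]
width: 0.0421
```

Request:
jog_arm([
  [[0, 0, 0.002, 0, 0, 0, 0.03], [0, 0, 0.004, 0, 0, 0, 0.03]],
])

```text
t: 17.95
eef_pos: [0.5694, -0.3266, 0.0686]
ee_rot: [-3.141, -0.001, -1.326]
force: [0.3, 0.1, -1.6]
width: 0.0419
```

```bash
python3 - <<'E'
from h import *
togo([.569,-.3265,.07],-76)
E
```

```text
row [-0.0002, 0.0004, -0.0014] [-0.05, -0.06, 0.05] from [ 0.5694 -0.3266  0.0686] psi -75.95 t 17.95 F [ 0.3  0.1 -1.6] w 0.0419
```

Request:
jog_arm([
  [[0, 0, 0.003, 0, 0, 0, 0.03], [0, 0, 0.006, 0, 0, 0, 0.03], [0, 0, 0.008, 0, 0, 0, 0.03]],
])

```text
t: 18.25
eef_pos: [0.5692, -0.3265, 0.0602]
ee_rot: [-3.141, -0.001, -1.326]
force: [-0.1, 0.6, -1.6]
width: 0.0418
```

```bash
python3 - <<'E'
from h import *
togo([.569,-.3265,.0264],-76)
im=optics.grab_frame("wrist")[:,:,::-1]; cv2.imwrite(f"pics/x_wrist.png",im); crop(im,265,185,110,140,5,"x_w1.png")
im=optics.grab_frame("scene")[:,:,::-1]; cv2.imwrite(f"pics/x_scene.png",im); crop(im,250,110,80,80,9,"x_s1.png")
E
```

```text
row [-0.0001, 0.0002, 0.0338] [-0.03, -0.05, 0.05] from [ 0.5692 -0.3265  0.0602] psi -75.95 t 18.25 F [-0.1  0.6 -1.6] w 0.0418
```

View pics/x_w1.png

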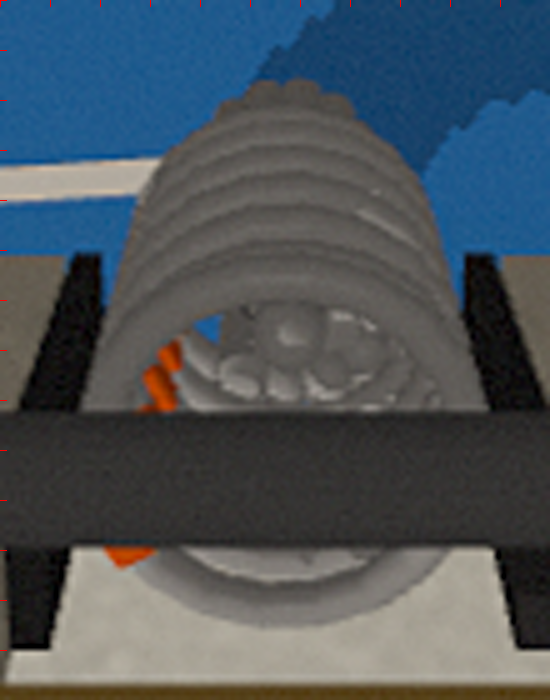

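View pics/x_s1.png

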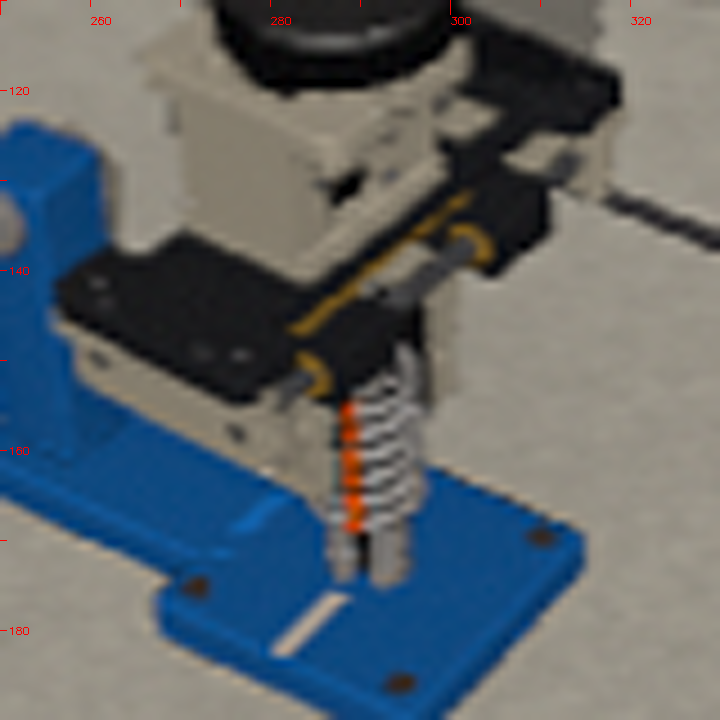

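The foot has passed the shoulder without snagging, and the stripe at (289,168) sits above the groove. I'll lower it gently.

Request:
jog_arm([
  [[0, 0, 0.003, 0, 0, 0, 0.03], [0, 0, 0.006, 0, 0, 0, 0.03], [0, 0, 0.009, 0, 0, 0, 0.03], [0, 0, 0.012, 0, 0, 0, 0.03]],
])

```text
t: 18.75
eef_pos: [0.5691, -0.3265, 0.0478]
ee_rot: [-3.141, -0.001, -1.326]
force: [-0.1, -0.7, -1.4]
width: 0.0424
```

Request:
jog_arm([
  [[0, 0, 0.003, 0, 0, 0, 0.03], [0, 0, 0.006, 0, 0, 0, 0.03], [0, 0, 0.009, 0, 0, 0, 0.03], [0, 0, 0.012, 0, 0, 0, 0.03]],
])

```text
t: 19.15
eef_pos: [0.5691, -0.3265, 0.0355]
ee_rot: [-3.141, -0.001, -1.326]
force: [-0.3, 0.1, -1.4]
width: 0.0416
```

Request:
jog_arm([
  [[0, 0, 0.003, 0, 0, 0, 0.03], [0, 0, 0.006, 0, 0, 0, 0.03]],
])

```text
t: 19.35
eef_pos: [0.5691, -0.3265, 0.0292]
ee_rot: [-3.142, -0.001, -1.326]
force: [0.6, 0.6, -1.1]
width: 0.0421
```

```bash
python3 - <<'E'
from h import *
togo([.569,-.3265,.0264],-76)
im=optics.grab_frame("scene")[:,:,::-1]; cv2.imwrite(f"pics/y_scene.png",im); crop(im,250,110,80,80,9,"y_s1.png")
E
```

```text
row [0.0, 0.0001, 0.0028] [-0.0, -0.03, 0.05] from [ 0.5691 -0.3265  0.0292] psi -75.95 t 19.35 F [ 0.6  0.6 -1.1] w 0.0421
```

View pics/y_s1.png

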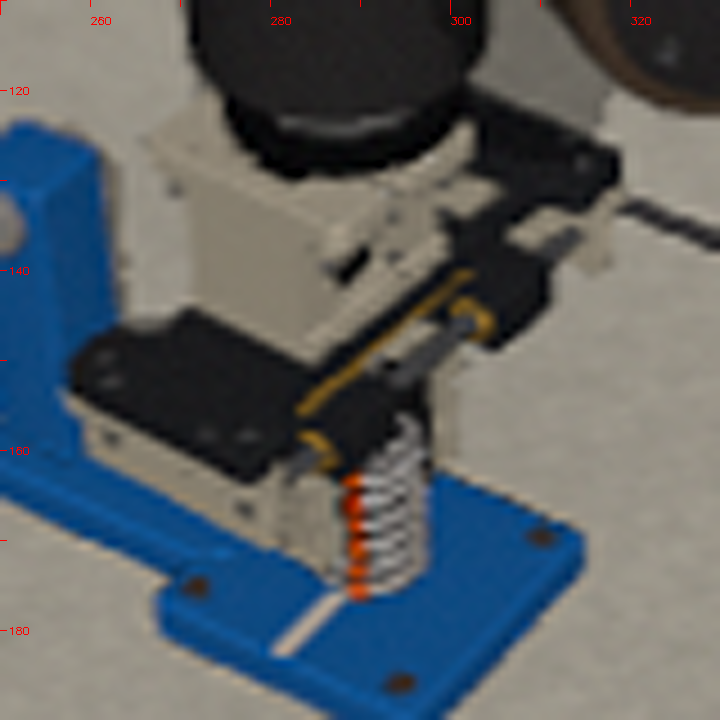

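Request:
jog_arm([
  [[0, 0, 0.0015, 0, 0, 0, 0.03], [0, 0, 0.0025, 0, 0, 0, 0.03]],
])

```text
t: 19.6
eef_pos: [0.5687, -0.3264, 0.0264]
ee_rot: [3.141, -0.0, -1.326]
force: [-2.0, 2.5, 7.5]
width: 0.0421
```

Request:
jog_arm([
  [[0, 0, 0, 0, 0, 0, 0.065], [0, 0, 0, 0, 0, 0, 0.065], [0, 0, 0, 0, 0, 0, 0.065], [0, 0, 0, 0, 0, 0, 0.065], [0, 0, 0, 0, 0, 0, 0.065]],
])

```text
t: 20.1
eef_pos: [0.5688, -0.3264, 0.0264]
ee_rot: [3.141, -0.0, -1.325]
force: [-0.6, -0.1, 0.2]
width: 0.0649
```

Request:
jog_arm([
  [[0, 0, -0.02, 0, 0, 0, 0.07], [0, 0, -0.05, 0, 0, 0, 0.07], [0, 0, -0.09, 0, 0, 0, 0.07], [0, 0, -0.13, 0, 0, 0, 0.07], [0, 0, -0.17, 0, 0, 0, 0.07], [-0.05, 0, -0.2, 0, 0, 0, 0.07], [-0.09, 0, -0.2, 0, 0, 0, 0.07], [-0.09, 0, -0.2, 0, 0, 0, 0.07]],
])

```text
t: 20.9
eef_pos: [0.5467, -0.2356, 0.2288]
ee_rot: [-3.138, -0.001, -1.323]
force: [-0.2, -0.5, 0.5]
width: 0.0699
```

```bash
python3 - <<'E'
from h import *
import pickle
st=arm.get_state(); pickle.dump(st,open("z.pkl","wb")); print(st["eef_pos"],st["width"],st["force"],st["t"])
for n in ("wrist","scene","top"):
    im=optics.grab_frame(n)[:,:,::-1]; cv2.imwrite(f"pics/z_{n}.png",im)
    if n=="scene": crop(im,240,110,170,170,4,"z_s1.png"); crop(im,265,140,50,50,14,"z_s2.png")
E
```

```text
[ 0.54672143 -0.23558509  0.22882135] 0.06988535113614254 [-0.18149784 -0.51790484  0.50702262] 20.9
```

View pics/z_wrist.png

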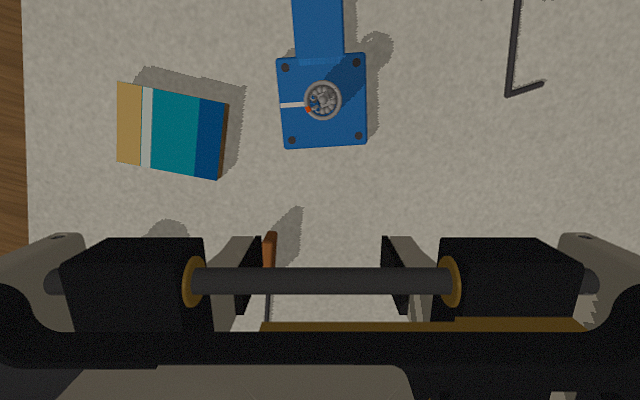

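View pics/z_s2.png

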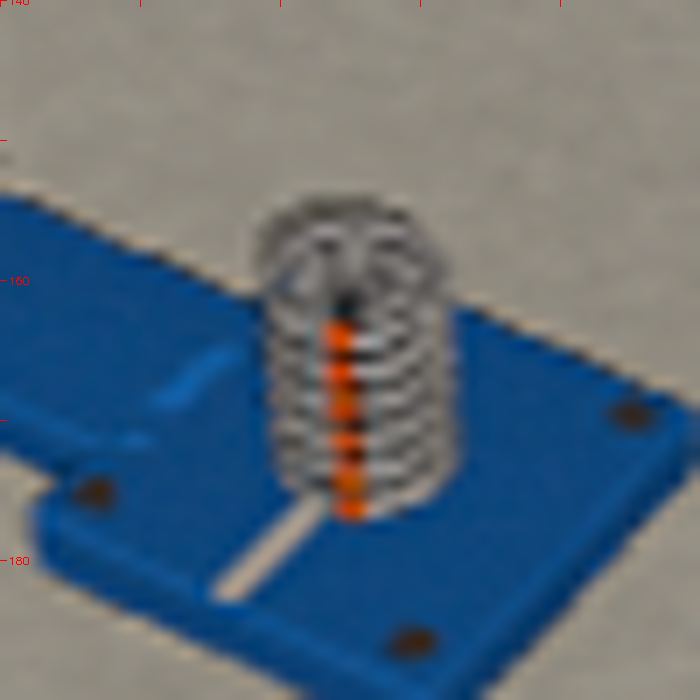

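View pics/z_scene.png

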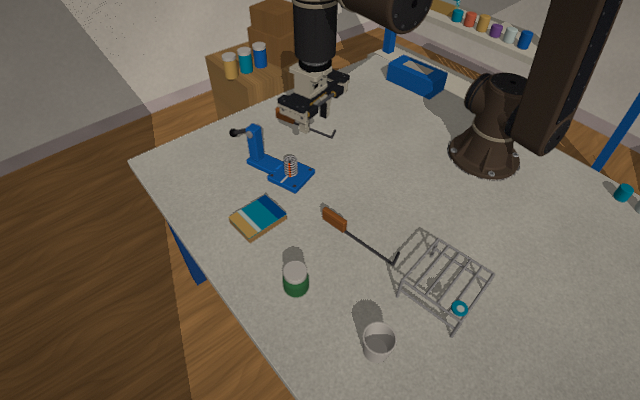

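```bash
python3 - <<'E'
from h import *
import pickle
s=cam("scene");w=cam("wrist",pickle.load(open("z.pkl","rb")))
a=np.linspace(0,2*np.pi,181);p=(.5685,-.3235)
for z in (.02,.074):
  u=proj(s,np.c_[p[0]+.0205*np.cos(a),p[1]+.0205*np.sin(a),0*a+z]); print("scene",z,u.min(0).round(1),u.max(0).round(1))
c=onz(w,(322,100),.074);print(c)
im=cv2.imread("pics/z_wrist.png"); crop(im,295,70,60,60,11,"z_w1.png")
E
```

```text
scene 0.02 [284.3 167.6] [297.5 176.6]
scene 0.074 [283.3 154.5] [296.9 163.5]
[ 0.56955135 -0.32636917  0.074     ]
```

View pics/z_w1.png

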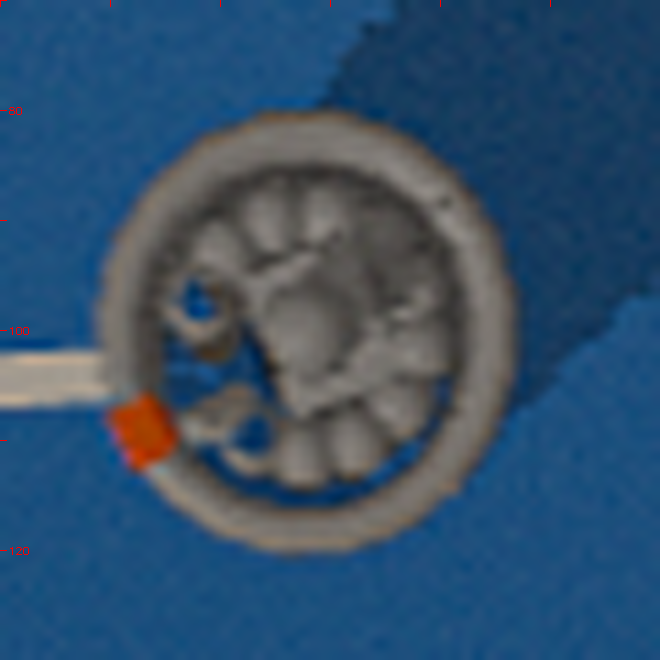

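The scene view matches a seated spring: bottom edge at row 177 against 176.6 predicted, top at row 154 against 154.5. The bent rod lies flat near (335,220)–(395,262), and the jar, panel and cup stand where they were. I'll hand the job in.

```bash
python3 - <<'E'
from station import arm
print(arm.job_done())
E
```

```text
the job is handed in; nothing more can be done
None
```

The spring is threaded over the press rod and sits home on the base. The bent rod lies flat on the table, released. I handed the job in at about 21 s; no verdict is reported.

- **What I did:** I hooked the spring out from under the rack and laid the bent rod down clear of it. Then I lined the tang up with the groove, about 20° off the white line, and lowered the spring. It never snagged, and the only contact was about 7.5 N when it reached the plate.
- **Last checks:**
  - The tool height at contact matched the expected home height (26.4 mm).
  - The spring's edges in the scene picture agree with a seated, upright spring to about 0.6 px.
  - By the wrist view its centre is within about 1 mm of the rod.
  - The jar, panel and cup looked unmoved in the scene picture; I did not measure them.
- **What disagreed:**
  - My first grasp closed above the grip. The pictures put the fingertips 10–20 mm behind the reported tool point, not 22 mm ahead, so I went about 30 mm lower.
  - The three cameras differed by about 5 mm along y; I relied on the wrist camera.
  - The scene and wrist views differed by about 10° on the groove angle, so I turned the spring about 6° toward the scene's reading.

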